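# Sieve the nuts out of the shelf fittings and line up the feet

## Task

Fittings from taken-down shelving lie mixed in the hand sieve: lift the sieve by its handle and shake it side to side over the catch pan until every nut has dropped through into the pan and only the levelling feet are left, then stand the sieve flat on the middle of the plywood board. Take the feet out and stand them upright on the bench in one straight row along the face of the green steel angle, close up to it and side by side, nearly touching; then put the empty sieve back on the rods of the pan, level and centred, to cover the nuts. Leave the spanner and the tape where they are.

Things in the scene. Friction and masses are not known exactly. Their poses are not given: they have to be found in the camera images.
- pan: Open rectangular sheet-steel catch pan fixed on the bench, 250 mm (its x) by 270 mm (its y), 60 mm high, walls and floor 4 mm. Two steel rods 8 mm thick run across it along its y at x = -55 and +55 mm, their tops level with the rim (60 mm); the sieve stands on them at the start. Origin: centre of the underside, z up. May be on the robot's left or right.
- board: Plywood board fixed on the bench, 220 x 220 mm, 15 mm thick. Origin: centre of its UNDERSIDE (its top is 15 mm higher), z up. It lies on the other side from the pan.
- sieve: Steel hand sieve, 196 x 196 mm outside, one wooden handle, about 280 g empty. Origin: centre of the underside, z up, handle towards its own -x. Walls 3 mm thick, 24 mm high overall. At the start it stands, loaded, on the pan's rods with the handle roughly towards world -x.
- sieve_floor (a point): Centre of the sieve's floor, on top (4 mm above the underside). Inside 190 x 190 mm. A lattice of flat bars 20 mm wide leaves 4 x 4 holes 27 mm wide (sieve y; centred at |y| = 23.5 and 70.5 mm), 27 or, at the ends, 38 mm long (x). Slippery: nuts and feet slide on it when it is shaken sideways with 4 m/s2 or more. Nuts start on bars and crossings; one that only slides to and fro along a bar needs a slanting shake.
- sieve_handle (a point): Place to grip the sieve's handle: a straight wooden bar along the sieve's x, 20 mm wide (y), 24 mm tall, from 103 to 213 mm from the sieve's centre. This point is 130 mm from the centre, at mid-height of the bar (32 mm above the sieve's underside).
- angle: Straight length of green slotted steel angle fixed on the bench, 320 mm long (its x), an upright leg 40 mm high and 3 mm thick and a flat leg 40 mm wide behind it. Origin: mid-length on the bench, in the plane of the upright leg's free face; the row of feet goes on the +y side of that face (the face is the plane y = 0, the steel lies at y = -40..0).
- foot0: Levelling foot of a shelf upright: round black base 56 mm across and 14 mm high (a slight cone to 19 mm high hugs the hub's root), with a round steel hub 30 mm across standing on it, 40 mm high in all, 60 g, most of it in the base. Origin: centre of the underside, z up. It may be absent.
- foot1: Levelling foot of a shelf upright: round black base 56 mm across and 14 mm high (a slight cone to 19 mm high hugs the hub's root), with a round steel hub 30 mm across standing on it, 40 mm high in all, 60 g, most of it in the base. Origin: centre of the underside, z up. It may be absent.
- foot2: Levelling foot of a shelf upright: round black base 56 mm across and 14 mm high (a slight cone to 19 mm high hugs the hub's root), with a round steel hub 30 mm across standing on it, 40 mm high in all, 60 g, most of it in the base. Origin: centre of the underside, z up. It may be absent.
- foot3: Levelling foot of a shelf upright: round black base 56 mm across and 14 mm high (a slight cone to 19 mm high hugs the hub's root), with a round steel hub 30 mm across standing on it, 40 mm high in all, 60 g, most of it in the base. Origin: centre of the underside, z up. It may be absent.
- foot4: Levelling foot of a shelf upright: round black base 56 mm across and 14 mm high (a slight cone to 19 mm high hugs the hub's root), with a round steel hub 30 mm across standing on it, 40 mm high in all, 60 g, most of it in the base. Origin: centre of the underside, z up. It may be absent.
- nut0: Steel hexagon nut, about 24 mm across, 11 mm thick, 20 g. Origin: centre of one flat face (its underside at the start). It may be absent. At the start it lies on the sieve's floor.
- nut1: Steel hexagon nut, about 24 mm across, 11 mm thick, 20 g. Origin: centre of one flat face (its underside at the start). It may be absent. At the start it lies on the sieve's floor.
- nut2: Steel hexagon nut, about 24 mm across, 11 mm thick, 20 g. Origin: centre of one flat face (its underside at the start). It may be absent. At the start it lies on the sieve's floor.
- nut3: Steel hexagon nut, about 24 mm across, 11 mm thick, 20 g. Origin: centre of one flat face (its underside at the start). It may be absent. At the start it lies on the sieve's floor.
- nut4: Steel hexagon nut, about 24 mm across, 11 mm thick, 20 g. Origin: centre of one flat face (its underside at the start). It may be absent. At the start it lies on the sieve's floor.
- nut5: Steel hexagon nut, about 24 mm across, 11 mm thick, 20 g. Origin: centre of one flat face (its underside at the start). It may be absent. At the start it lies on the sieve's floor.
- spanner: Bystander: loose steel spanner 190 mm long. Origin: middle of the underside.
- tape: Bystander: loose roll of tape, 90 mm across, 24 mm high. Origin: centre of the underside.
Mind the look-alikes: they are no part of the job. What is shaped like the foot3 but pink is not meant.

How it is judged:
On the way, in this order (a step that is already met when the one before it is completed fails the run):
1. every nut is in the catch pan while the sieve is still held above it, and no foot is in the pan (x of nut0 in the frame of pan between -0.125 and 0.125 m and y of nut0 in the frame of pan between -0.135 and 0.135 m and z of each of nut0, nut1, nut2, nut3, nut4, nut5 in the frame of pan below 0.04 m and x of nut1 in the frame of pan between -0.125 and 0.125 m and y of nut1 in the frame of pan between -0.135 and 0.135 m and x of nut2 in the frame of pan between -0.125 and 0.125 m and y of nut2 in the frame of pan between -0.135 and 0.135 m and x of nut3 in the frame of pan between -0.125 and 0.125 m and y of nut3 in the frame of pan between -0.135 and 0.135 m and x of nut4 in the frame of pan between -0.125 and 0.125 m and y of nut4 in the frame of pan between -0.135 and 0.135 m and x of nut5 in the frame of pan between -0.125 and 0.125 m and y of nut5 in the frame of pan between -0.135 and 0.135 m and contact force between the fingers and sieve above 0.5 N and z of sieve in the frame of pan above 0.063 m and (height (world z) of foot0 above 0.06 m or horizontal distance between foot0 and pan above 0.12 m) and (height (world z) of foot1 above 0.06 m or horizontal distance between foot1 and pan above 0.12 m) and (height (world z) of foot2 above 0.06 m or horizontal distance between foot2 and pan above 0.12 m) and (height (world z) of foot3 above 0.06 m or horizontal distance between foot3 and pan above 0.12 m) and (height (world z) of foot4 above 0.06 m or horizontal distance between foot4 and pan above 0.12 m)), for 0.1 s.
2. the sieve stands flat on the plywood board (horizontal distance between sieve and board below 0.045 m and z of sieve in the frame of board between 0.011 and 0.02 m and angle between sieve's own z axis and vertical below 0.05 rad), for 0.3 s.
3. the feet stand in their row along the angle (y of foot0 in the frame of angle between 0.023 and 0.037 m and x of foot0 in the frame of angle between -0.15 and 0.15 m and height (world z) of each of foot0, foot1, foot2, foot3, foot4 below 0.006 m and angle between each of foot0, foot1, foot2, foot3, foot4's own z axis and vertical below 0.1 rad and linear speed of each of foot0, foot1, foot2, foot3, foot4 below 0.02 m/s and y of foot1 in the frame of angle between 0.023 and 0.037 m and x of foot1 in the frame of angle between -0.15 and 0.15 m and y of foot2 in the frame of angle between 0.023 and 0.037 m and x of foot2 in the frame of angle between -0.15 and 0.15 m and y of foot3 in the frame of angle between 0.023 and 0.037 m and x of foot3 in the frame of angle between -0.15 and 0.15 m and y of foot4 in the frame of angle between 0.023 and 0.037 m and x of foot4 in the frame of angle between -0.15 and 0.15 m and (horizontal distance between foot0 and foot1 below 0.067 m or horizontal distance between foot0 and foot2 below 0.067 m or horizontal distance between foot0 and foot3 below 0.067 m or horizontal distance between foot0 and foot4 below 0.067 m) and (horizontal distance between foot1 and foot0 below 0.067 m or horizontal distance between foot1 and foot2 below 0.067 m or horizontal distance between foot1 and foot3 below 0.067 m or horizontal distance between foot1 and foot4 below 0.067 m) and (horizontal distance between foot2 and foot0 below 0.067 m or horizontal distance between foot2 and foot1 below 0.067 m or horizontal distance between foot2 and foot3 below 0.067 m or horizontal distance between foot2 and foot4 below 0.067 m) and (horizontal distance between foot3 and foot0 below 0.067 m or horizontal distance between foot3 and foot1 below 0.067 m or horizontal distance between foot3 and foot2 below 0.067 m or horizontal distance between foot3 and foot4 below 0.067 m) and (horizontal distance between foot4 and foot0 below 0.067 m or horizontal distance between foot4 and foot1 below 0.067 m or horizontal distance between foot4 and foot2 below 0.067 m or horizontal distance between foot4 and foot3 below 0.067 m) and (horizontal distance between any of foot0, foot1 and foot2 below 0.067 m or horizontal distance between any of foot0, foot1 and foot3 below 0.067 m or horizontal distance between any of foot0, foot1 and foot4 below 0.067 m) and (horizontal distance between any of foot0, foot2 and foot1 below 0.067 m or horizontal distance between any of foot0, foot2 and foot3 below 0.067 m or horizontal distance between any of foot0, foot2 and foot4 below 0.067 m) and (horizontal distance between any of foot0, foot3 and foot1 below 0.067 m or horizontal distance between any of foot0, foot3 and foot2 below 0.067 m or horizontal distance between any of foot0, foot3 and foot4 below 0.067 m) and (horizontal distance between any of foot0, foot4 and foot1 below 0.067 m or horizontal distance between any of foot0, foot4 and foot2 below 0.067 m or horizontal distance between any of foot0, foot4 and foot3 below 0.067 m) and (horizontal distance between any of foot1, foot2 and foot0 below 0.067 m or horizontal distance between any of foot1, foot2 and foot3 below 0.067 m or horizontal distance between any of foot1, foot2 and foot4 below 0.067 m) and (horizontal distance between any of foot1, foot3 and foot0 below 0.067 m or horizontal distance between any of foot1, foot3 and foot2 below 0.067 m or horizontal distance between any of foot1, foot3 and foot4 below 0.067 m) and (horizontal distance between any of foot1, foot4 and foot0 below 0.067 m or horizontal distance between any of foot1, foot4 and foot2 below 0.067 m or horizontal distance between any of foot1, foot4 and foot3 below 0.067 m) and (horizontal distance between any of foot2, foot3 and foot0 below 0.067 m or horizontal distance between any of foot2, foot3 and foot1 below 0.067 m or horizontal distance between any of foot2, foot3 and foot4 below 0.067 m) and (horizontal distance between any of foot2, foot4 and foot0 below 0.067 m or horizontal distance between any of foot2, foot4 and foot1 below 0.067 m or horizontal distance between any of foot2, foot4 and foot3 below 0.067 m) and (horizontal distance between any of foot3, foot4 and foot0 below 0.067 m or horizontal distance between any of foot3, foot4 and foot1 below 0.067 m or horizontal distance between any of foot3, foot4 and foot2 below 0.067 m)), for 0.3 s.
At the end, for the whole second after the job is handed in: All nuts lie in the pan; the empty sieve stands level on the pan's rods, centred within 30 mm; all feet stand upright, at rest on the bench, in one row along the angle: at most 9 mm off its face, within its length, gaps of at most 11 mm (all of step 3 and x of nut0 in the frame of pan between -0.125 and 0.125 m and y of nut0 in the frame of pan between -0.135 and 0.135 m and z of each of nut0, nut1, nut2, nut3, nut4, nut5 in the frame of pan below 0.04 m and x of nut1 in the frame of pan between -0.125 and 0.125 m and y of nut1 in the frame of pan between -0.135 and 0.135 m and x of nut2 in the frame of pan between -0.125 and 0.125 m and y of nut2 in the frame of pan between -0.135 and 0.135 m and x of nut3 in the frame of pan between -0.125 and 0.125 m and y of nut3 in the frame of pan between -0.135 and 0.135 m and x of nut4 in the frame of pan between -0.125 and 0.125 m and y of nut4 in the frame of pan between -0.135 and 0.135 m and x of nut5 in the frame of pan between -0.125 and 0.125 m and y of nut5 in the frame of pan between -0.135 and 0.135 m and horizontal distance between sieve and pan below 0.03 m and z of sieve in the frame of pan between 0.056 and 0.064 m and angle between sieve's own z axis and vertical below 0.05 rad); the robot touches nothing.
It fails at once if the spanner or the tape is pushed more than 40 mm from its place (distance of any of spanner, tape from where it was at the start of the episode above 0.04 m).
Of foot0, foot1, foot2, foot3, foot4 only 3 to 5 are there at a start; the rules pass over those that are not, and their reading is None.
Of nut0, nut1, nut2, nut3, nut4, nut5 only 4 to 6 are there at a start; the rules pass over those that are not, and their reading is None.
At some moment in a run one of foot0, foot1, foot2, foot3, foot4 may be knocked a few centimetres aside while the robot is not near it.
It also fails if it takes over 210 s, if anything falls off the work surface, if the arm or the gripper's body presses on something with over 40 N, if the wrist force passes 120 N, or if a joint passes its speed limit or range.

## Robot

A 7-joint arm with a two-finger parallel gripper is mounted at the origin on the work surface. World frame = base frame: x ahead of the robot, y to its left, z up, the work surface at z = 0. Lengths are in m, angles in rad, forces in N, time in s.
With the tool pointing down it reaches from about 0.425 to 0.925 m from the base axis. Payload 6.8 kg.
Tool frame: the origin (TCP) lies on the centre line of the jaws, within the pads' length; the fingertips stand 14 mm ahead of it and the grasp point (between the pads) lies 5 mm behind it (r.nose_length is the distance from the TCP to the fingertips, in m); z points along the fingers, y is the direction in which the jaws open and shut (so a half turn about z gives the same grasp; the last joint's range is limited). The gripper opens to 85 mm and grips with 20 to 120 N. Pads are 22 mm wide; open, the fingers measure 114 mm over their backs; the gripper's body (76 mm by 85 mm) begins 54 mm behind the grasp point. The pads swing forward as they close: fully open they stand 13 mm farther back than shut.
Start: joints at [-1.372, 0.477, 0.022, 1.555, -0.011, 1.109, -0.083], TCP at [0.204, 0.643, 0.245] pointing down, gripper open.
Joint ranges: [-2.96, 2.96], [-0.34, 2.1], [-1.41, 1.46], [0.24, 2.44], [-1.37, 4.51], [0.17, 1.92], [-2.96, 2.96]. Speed limits (rad/s): [2.39, 2.39, 3.14, 3.14, 3.14, 3.14, 3.14].

## Interface

Orientations are given as a rotation vector (axis times angle).
In Python, from bench import r, imaging, look_for, outline_of gives the robot as it stands. The module is installed in compiled form; this text tells all that it offers.
- The arm moves only by the tool carry_out, never from a script. Its arguments are lists of equal length, an entry for each row: "offset": the shift along the tool's x, y, z as a fraction of full scale, a list of three; "turn": the turn, a rotation vector about the tool's x, y, z as a fraction of full scale, a list of three. A call has 1 to 8 rows; each row is the pose to reach, as a shift and turn from the pose commanded when the call began, along the tool's axes at that moment; what a row does not reach only later rows make up. Full scale, the value 1, is 0.5 m for a shift and 1.5 rad for a turn. A row lasts 1/10 s, in which the tool goes at most 50 mm and 8.59 degrees, less where a joint would pass 70% of its speed; a pose out of reach is approached as far as the arm can. A call with a number of a shift or a turn outside -1 to 1 is refused whole. A call with a gripper value outside its range is refused whole. "hand" is the closure, from 0 (fully open) to 1 (shut), set as the call begins (left out, the last holds). The fingers move at their own pace and stop on an object; "force" is the grip in N (left out, the last holds). Time passes only in rows, so rows that repeat a pose let the fingers close. It gives the time, the measured TCP pose, the force and the opening at its end, in the units of the state.
- r.get_obs(): the state, without advancing time (a new reading comes with each control period).
- imaging.grab_frame(name): name is "scene" or "top"; returns a dict with "pixels" (480x640x3 uint8, red, green, blue), "fx", "fy", "cx", "cy" (pixels), "k1" (the pictures are not rectified: a ray, as slopes to the right and down, at radius r is drawn at 1 + k1 r^2 times it, then the intrinsics apply), "R" (3x3) and "t" (3): a world point X has camera coordinates R X + t. Camera axes: x right, y down, z forward; pixel columns grow to the right and rows downward; lengths in m; the calibration is good to about 2 mm. A picture is of the moment at which its call begins. There is no depth.
- r.hand_in(): hands the job in, once; it reports no verdict.
Trained networks look in the newest picture that a camera, given by its name, has taken for a name from the list of things; names that differ only in an ending like _2 or _b are one class to them, and where a whole thing is asked for, a point or a joint stands for the part that bears it (a point fixed in the world has none). Each returns a list of dicts, best first, with "score" (0 to 1); they miss things now and then, are a little off and sometimes report something else, mostly with a low value. They report only what shows in the picture. A call takes as long as a camera call. They do not tell look-alikes from the thing itself.
- look_for(query, camera): "xyz" ([x, y, z] in m, in the coordinates of the camera as it stood for that picture, good to about 4 mm: the middle of the surface that is visible of it).
- outline_of(query, camera): "region" (480x640 bool, what is visible of it).
The state is a dict: "clock": time; "joints": joint angles; "qvel": joint speeds; "tau": joint torques, N m; "tcp_pos": TCP position; "orientation": TCP orientation; "contact_force": force on the tool from outside, world axes, zero at the start; "moment": the same for the moment, N m; "grip_width": finger opening in m.
Only numpy, scipy, OpenCV 4.12 (cv2) and the standard library are available. Lean on these libraries where they do the work, as an engineer would, in place of code of your own. Each camera call takes 0.05 s, during which the arm holds its last target. There are 200 camera calls.

## Working session

There is one attempt and no reset: what is moved stays moved. The work goes in short steps, Python scripts to look and compute and a tool call to move; the robot and the scene stay as the last step left them, time stands still between calls to the robot, and variables do not carry over. Pictures are saved under pics/ and viewed, about 12 in all and at most 16, crops included, and the job is handed in when it is done.

Besides the shell and the picture viewer there is one more tool, called after "Request:" as name(argument=value, ...) on one line, values as JSON. carry_out: Moves the arm, as the interface text tells. Shift numbers are shares of 0.5 m and turn numbers shares of 1.5 rad, none past 1 either way. Its arguments: {"type":"object","properties":{"offset":{"type":"array","items":{"type":"array","items":{"type":"number","minimum":-1,"maximum":1}}},"turn":{"type":"array","items":{"type":"array","items":{"type":"number","minimum":-1,"maximum":1}}},"hand":{"type":"number"},"force":{"type":"number"}},"required":["offset","turn"]}

```bash
mkdir -p pics; cat > h.py <<'E'
import numpy as np, cv2
from bench import r, imaging, look_for, outline_of
from scipy.spatial.transform import Rotation as Ro
def grab(c,fn=None):
    f=imaging.grab_frame(c)
    if fn: cv2.imwrite('pics/'+fn,f['pixels'][:,:,::-1])
    return f
def w(f,p): return np.array(f['R']).T@(np.array(p)-np.array(f['t']))
def px(f,X):
    c=np.array(f['R'])@np.array(X)+np.array(f['t']); a,b=c[:2]/c[2]; s=1+f['k1']*(a*a+b*b)
    return np.array([f['fx']*a*s+f['cx'],f['fy']*b*s+f['cy']])
def ray(f,u,v,z):
    a0,b0=(u-f['cx'])/f['fx'],(v-f['cy'])/f['fy'];a,b=a0,b0
    for _ in range(20):
        s=1+f['k1']*(a*a+b*b);a,b=a0/s,b0/s
    R=np.array(f['R']);d=R.T@np.array([a,b,1]);o=-R.T@np.array(f['t'])
    return o+d*(z-o[2])/d[2]
def find(q,c,f,n=6,m=.2):
    for d in look_for(q,c)[:n]:
        if d['score']<m: continue
        X=w(f,d['xyz']); print(q,c,round(d['score'],2),X.round(3),px(f,X).round())
E
cat > a.py <<'E'
from h import *
np.set_printoptions(suppress=True)
o=r.get_obs();print(o['clock'],o['tcp_pos'],o['orientation'],o['grip_width'],r.nose_length)
for c in('top','scene'):
    f=grab(c,c+'0.png');R=np.array(f['R']);print(c,(-R.T@f['t']).round(3),R[2].round(2),f['fx'],f['k1'])
    for q in('pan','board','sieve','sieve_handle','sieve_floor','angle','foot0','nut0','spanner','tape'):find(q,c,f,8)
E
python3 a.py
```

```text
0.0 [0.20369812 0.64292405 0.24432106] [-0.4800249  -3.10455058  0.00288508] 0.08492281493178638 0.014
top [0.252 0.056 1.255] [ 0.22 -0.01 -0.97] 557.4964142623242 -0.08407883159478816
pan top 0.94 [0.496 0.295 0.008] [210. 254.]
board top 0.6 [ 0.527 -0.291  0.016] [465. 232.]
sieve top 0.73 [0.467 0.313 0.062] [196. 262.]
sieve_handle top 0.6 [0.465 0.313 0.059] [197. 263.]
sieve_floor top 0.61 [0.471 0.317 0.064] [194. 260.]
angle top 0.93 [ 0.557 -0.063  0.004] [365. 223.]
angle top 0.73 [0.489 0.234 0.072] [232. 251.]
foot0 top 0.85 [0.263 0.429 0.016] [147. 359.]
foot0 top 0.6 [0.553 0.367 0.075] [171. 224.]
foot0 top 0.59 [0.424 0.514 0.015] [113. 287.]
foot0 top 0.55 [0.488 0.318 0.078] [192. 252.]
nut0 top 0.67 [0.54  0.305 0.073] [199. 229.]
nut0 top 0.6 [0.498 0.393 0.078] [158. 248.]
nut0 top 0.6 [0.49  0.235 0.07 ] [232. 251.]
nut0 top 0.42 [0.445 0.312 0.072] [196. 272.]
nut0 top 0.32 [0.496 0.293 0.008] [210. 254.]
spanner top 0.64 [ 0.745 -0.171  0.006] [406. 145.]
tape top 0.56 [0.757 0.166 0.021] [264. 142.]
tape top 0.54 [0.496 0.295 0.008] [209. 254.]
scene [ 1.0
[... 225 characters left out ...]
sieve_handle scene 0.76 [0.462 0.309 0.074] [411. 175.]
sieve_floor scene 0.63 [0.462 0.309 0.074] [411. 175.]
angle scene 0.8 [ 0.582 -0.059  0.   ] [299. 298.]
foot0 scene 0.95 [0.497 0.305 0.079] [418. 184.]
foot0 scene 0.83 [0.433 0.511 0.019] [466. 152.]
foot0 scene 0.81 [0.442 0.367 0.08 ] [426. 159.]
foot0 scene 0.78 [0.272 0.431 0.015] [406. 126.]
foot0 scene 0.77 [0.561 0.364 0.08 ] [455. 193.]
foot0 scene 0.76 [0.558 0.242 0.082] [411. 213.]
nut0 scene 0.61 [0.544 0.309 0.077] [431. 198.]
nut0 scene 0.39 [0.5   0.39  0.081] [448. 171.]
spanner scene 0.68 [ 0.747 -0.176  0.006] [286. 387.]
tape scene 0.97 [0.758 0.164 0.023] [431. 310.]
tape scene 0.7 [0.543 0.306 0.076] [430. 199.]
```

View pics/top0.png

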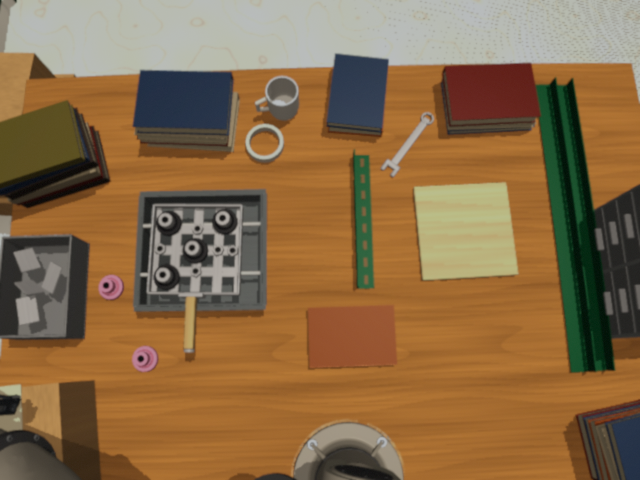

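```bash
python3 -c "
import cv2
a=cv2.imread('pics/top0.png')[190:390,80:300];cv2.imwrite('pics/c1.png',cv2.resize(a,None,fx=3.6,fy=3,interpolation=2)[:,:,:])"
```

```text
(no output)
```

View pics/c1.png

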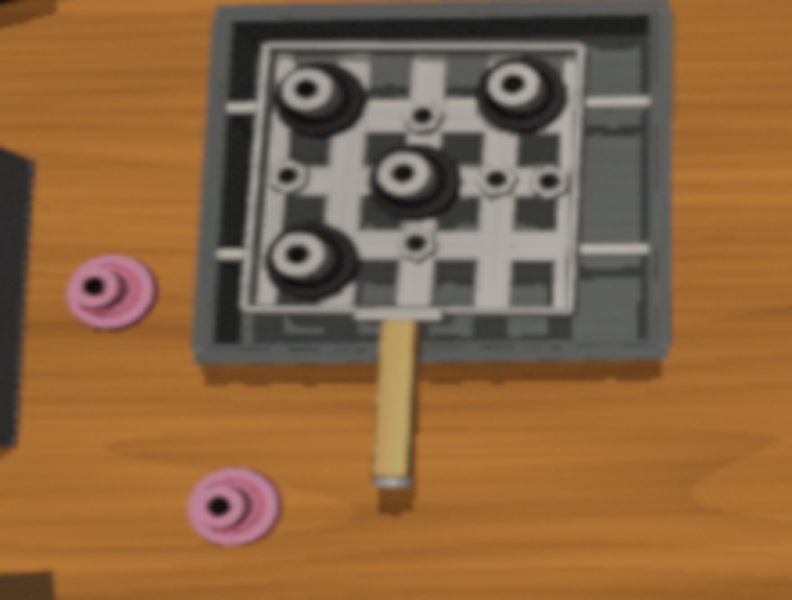

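Four black feet at (168,223), (223,221), (193,249), (165,275) fit; the pink ones at (110,287) and (145,359) are the look-alikes. There are five nuts, at (197,229), (160,248), (218,250), (232,250) and (195,272). The long green profile on the right is not the 320 mm angle, which is at (362,222).

```bash
cat > b.py <<'E'
from h import *
np.set_printoptions(suppress=True)
f=grab('top');g=grab('scene')
def rect(n,P,z):
    X=np.array([ray(f,u,v,z)[:2] for u,v in P]);e=(X[0]-X[3]+X[1]-X[2]); print(n,X.mean(0).round(4),'xdir yaw deg',np.degrees(np.arctan2(e[1],e[0])).round(1),'sides',np.linalg.norm(np.roll(X,-1,0)-X,axis=1).round(3))
c=lambda P:[(80+u/3.6,190+v/3) for u,v in P]
rect('sieve',c([(265,43),(583,45),(572,312),(243,310)]),.084)
rect('pan',c([(218,8),(670,3),(668,355),(195,360)]),.06)
rect('board',[(414,185),(507,183),(517,275),(422,280)],.015)
for n,p in (('h0',(397,320)),('h1',(392,480))): print(n,ray(f,*c([p])[0],.104).round(4))
a=g['pixels'][220:380,220:380];cv2.imwrite('pics/c2.png',cv2.resize(a,None,fx=3.7,fy=3.7,interpolation=2)[:,:,::-1])
m=outline_of('angle','top')[0]['region'].astype(np.uint8);print(cv2.boxPoints(cv2.minAreaRect(cv2.findNonZero(m))))
for u,v in cv2.boxPoints(cv2.minAreaRect(cv2.findNonZero(m))): print(ray(f,u,v,0).round(3),ray(f,u,v,.04).round(3))
E
python3 b.py
```

```text
sieve [0.4938 0.3112] xdir yaw deg -2.0 sides [0.195 0.195 0.195 0.196]
pan [0.4967 0.3033] xdir yaw deg -0.9 sides [0.284 0.262 0.284 0.263]
board [ 0.5317 -0.2928] xdir yaw deg 0.2 sides [0.221 0.219 0.218 0.223]
h0 [0.3878 0.3157 0.104 ]
h1 [0.2789 0.3171 0.104 ]
[[350.64755 153.10503]
 [369.11966 152.28038]
 [375.17624 287.9475 ]
 [356.70413 288.77216]]
[ 0.732 -0.039  0.   ] [ 0.717 -0.036  0.04 ]
[ 0.733 -0.083  0.   ] [ 0.717 -0.079  0.04 ]
[ 0.407 -0.079  0.   ] [ 0.402 -0.075  0.04 ]
[ 0.407 -0.038  0.   ] [ 0.402 -0.035  0.04 ]
```

View pics/c2.png

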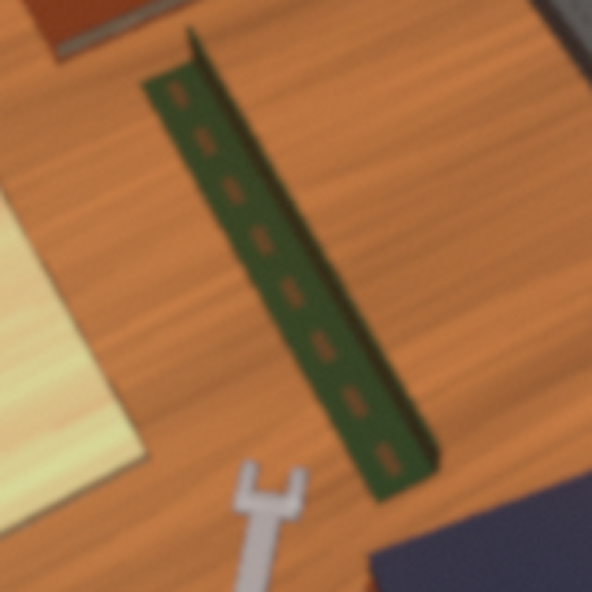

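```bash
cat > plan.py <<'E'
# plan.py x y z yaw_deg ...: prints offset/turn (fractions) for each pose relative to current pose; yaw = world heading of tool x
import sys
from h import *
o=r.get_obs();p=np.array(o['tcp_pos']);R=Ro.from_rotvec(o['orientation'])
print('t',round(o['clock'],2),'tcp',p.round(4),'yaw',np.degrees(np.arctan2(*R.as_matrix()[[1,0],0])).round(2),'tilt',np.degrees(np.arccos(-R.as_matrix()[2,2])).round(2),'w',round(o['grip_width'],4),'F',np.round(o['contact_force'],1))
a=[float(v) for v in sys.argv[1:]]
for i in range(0,len(a),4):
    x,y,z,q=a[i:i+4];c,s=np.cos(np.radians(q)),np.sin(np.radians(q))
    T=Ro.from_matrix(np.array([[c,s,0],[s,-c,0],[0,0,-1.]]))
    print((R.inv().apply(np.array([x,y,z])-p)/.5).round(4).tolist(),((R.inv()*T).as_rotvec()/1.5).round(4).tolist())
E
python3 plan.py .374 .315 .2 178.7 .374 .315 .087 178.7
```

```text
t 1.25 tcp [0.2039 0.6435 0.2453] yaw 162.42 tilt 0.0 w 0.0856 F [-0.3  0.7  0.4]
[-0.5228, -0.5235, 0.0906] [-0.0, -0.0, -0.1894]
[-0.5229, -0.5235, 0.3166] [-0.0, -0.0, -0.1894]
```

Request:
carry_out(offset=[[-0.523, -0.5235, 0.09], [-0.523, -0.5235, 0.09], [-0.523, -0.5235, 0.09], [-0.523, -0.5235, 0.09], [-0.523, -0.5235, 0.09], [-0.523, -0.5235, 0.09], [-0.523, -0.5235, 0.09], [-0.523, -0.5235, 0.09]], turn=[[0, 0, -0.1894], [0, 0, -0.1894], [0, 0, -0.1894], [0, 0, -0.1894], [0, 0, -0.1894], [0, 0, -0.1894], [0, 0, -0.1894], [0, 0, -0.1894]], hand=0, force=120)

```text
clock: 2.05
tcp_pos: [0.376, 0.3101, 0.2]
orientation: [0.044, 3.141, -0.003]
contact_force: [0.0, -0.2, 0.1]
grip_width: 0.0852
```

```bash
python3 plan.py .374 .315 .2 178.7 .374 .315 .087 178.7; python3 -c "
from h import *
f=grab('top','t1.png');find('sieve_handle','top',f)
cv2.imwrite('pics/c3.png',cv2.resize(f['pixels'][180:380,100:300,::-1],None,fx=3,fy=3))"
```

```text
t 2.05 tcp [0.376  0.3101 0.2   ] yaw 178.38 tilt 0.1 w 0.0852 F [ 0.  -0.2  0.1]
[0.0042, 0.0097, 0.0] [-0.0012, 0.0002, -0.0037]
[0.0043, 0.0101, 0.226] [-0.0012, 0.0002, -0.0037]
sieve_handle top 0.8 [0.514 0.29  0.063] [207. 241.]
```

View pics/c3.png

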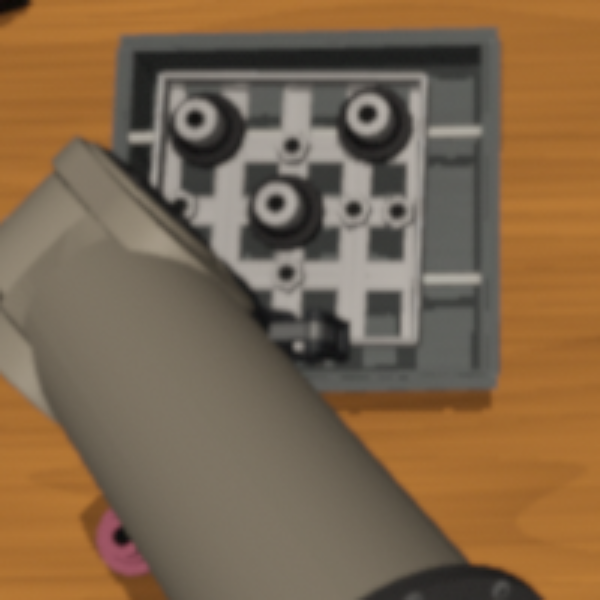

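The arm is over the handle and the sieve is unchanged. Next I go down and grip.

Request:
carry_out(offset=[[0.004, 0.01, 0.1], [0.004, 0.01, 0.16], [0.004, 0.01, 0.2], [0.004, 0.01, 0.226], [0.004, 0.01, 0.226], [0.004, 0.01, 0.226]], turn=[[0, 0, -0.004], [0, 0, -0.004], [0, 0, -0.004], [0, 0, -0.004], [0, 0, -0.004], [0, 0, -0.004]])

```text
clock: 2.75
tcp_pos: [0.3724, 0.3209, 0.0879]
orientation: [0.025, 3.141, 0.001]
contact_force: [0.8, -0.8, -0.6]
grip_width: 0.0853
```

Request:
carry_out(offset=[[0, 0, 0], [0, 0, 0], [0, 0, 0], [0, 0, 0], [0, 0, 0], [0, 0, 0]], turn=[[0, 0, 0], [0, 0, 0], [0, 0, 0], [0, 0, 0], [0, 0, 0], [0, 0, 0]], hand=1, force=120)

```text
clock: 3.35
tcp_pos: [0.3725, 0.3198, 0.0877]
orientation: [0.026, 3.141, -0.0]
contact_force: [-1.2, -1.7, 4.4]
grip_width: 0.0181
```

```bash
python3 plan.py .372 .306 .117 180
```

```text
t 3.35 tcp [0.3725 0.3198 0.0877] yaw 179.06 tilt 0.03 w 0.0181 F [-1.2 -1.7  4.4]
[0.0005, -0.0276, -0.0586] [-0.0001, 0.0003, -0.0109]
```

Request:
carry_out(offset=[[0, 0, -0.015], [0, 0, -0.03], [0, 0, -0.045], [0, -0.014, -0.06], [0, -0.026, -0.06], [0, -0.026, -0.06], [0, -0.026, -0.06]], turn=[[0, 0, 0], [0, 0, 0], [0, 0, 0], [0, 0, 0], [0, 0, 0], [0, 0, 0], [0, 0, 0]])

```text
clock: 4.05
tcp_pos: [0.3718, 0.3064, 0.1171]
orientation: [-0.027, -3.141, 0.001]
contact_force: [-0.0, -0.5, -6.3]
grip_width: 0.0183
```

```bash
python3 plan.py; python3 -c "
from h import *
f=grab('scene','t2.png');cv2.imwrite('pics/c4.png',cv2.resize(f['pixels'][100:300,320:520,::-1],None,fx=3,fy=3))"
```

```text
t 4.05 tcp [0.3718 0.3064 0.1171] yaw 179.01 tilt 0.04 w 0.0183 F [-0.  -0.5 -6.3]
```

View pics/c4.png

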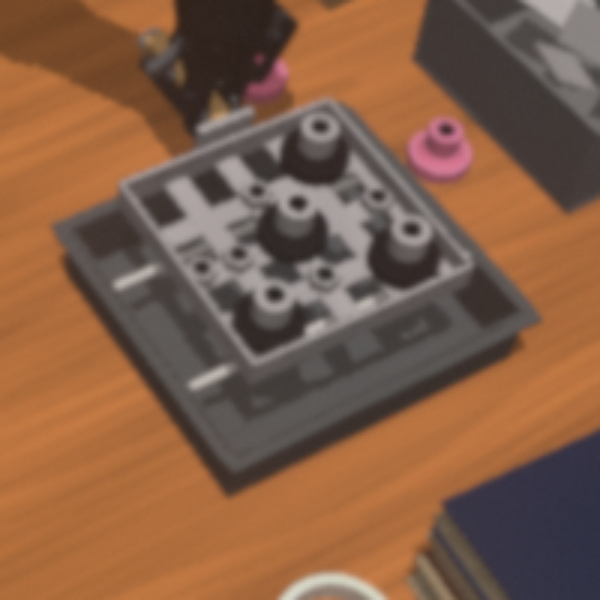

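Held and lifted level, with a 6 N load: four feet and five nuts aboard. Now shake.

Request:
carry_out(offset=[[0, 0.04, 0], [0, -0.04, 0], [0, 0.04, 0], [0, -0.04, 0], [0, 0.04, 0], [0, -0.04, 0], [0, 0.04, 0], [0, 0, 0]], turn=[[0, 0, 0], [0, 0, 0], [0, 0, 0], [0, 0, 0], [0, 0, 0], [0, 0, 0], [0, 0, 0], [0, 0, 0]])

```text
clock: 4.9
tcp_pos: [0.3727, 0.315, 0.1182]
orientation: [0.015, 3.138, 0.012]
contact_force: [-0.8, 1.7, -5.0]
grip_width: 0.0181
```

Request:
carry_out(offset=[[0.03, 0.03, 0], [-0.03, -0.03, 0], [0.03, 0.03, 0], [-0.03, -0.03, 0], [-0.03, 0.03, 0], [0.03, -0.03, 0], [-0.03, 0.03, 0], [0, 0, 0]], turn=[[0, 0, 0], [0, 0, 0], [0, 0, 0], [0, 0, 0], [0, 0, 0], [0, 0, 0], [0, 0, 0], [0, 0, 0]])

```text
clock: 5.7
tcp_pos: [0.3729, 0.3098, 0.1159]
orientation: [0.023, 3.141, 0.002]
contact_force: [1.4, 2.8, -2.3]
grip_width: 0.0179
```

```bash
python3 plan.py .372 .3064 .117 179; python3 -c "
from h import *
g=grab('scene');f=grab('top')
A=[cv2.resize(g['pixels'][100:300,320:520,::-1],(400,400),interpolation=2),cv2.resize(f['pixels'][180:320,120:280,::-1],(400,400),interpolation=2)]
cv2.imwrite('pics/c5.png',np.hstack(A));find('nut0','top',f,8);find('nut0','scene',g,8);find('foot0','top',f,8)"
```

```text
t 5.7 tcp [0.3729 0.3098 0.1159] yaw 179.18 tilt 0.1 w 0.0179 F [ 1.4  2.8 -2.3]
[0.0017, -0.0069, -0.0023] [0.0009, 0.0007, 0.002]
nut0 top 0.48 [0.603 0.183 0.023] [257. 205.]
foot0 top 0.93 [0.49  0.289 0.095] [204. 249.]
foot0 top 0.82 [0.256 0.435 0.021] [144. 363.]
foot0 top 0.77 [0.537 0.325 0.088] [189. 229.]
foot0 top 0.75 [0.47  0.332 0.099] [184. 258.]
foot0 top 0.74 [0.549 0.259 0.084] [220. 223.]
foot0 top 0.63 [0.423 0.529 0.016] [106. 288.]
```

View pics/c5.png

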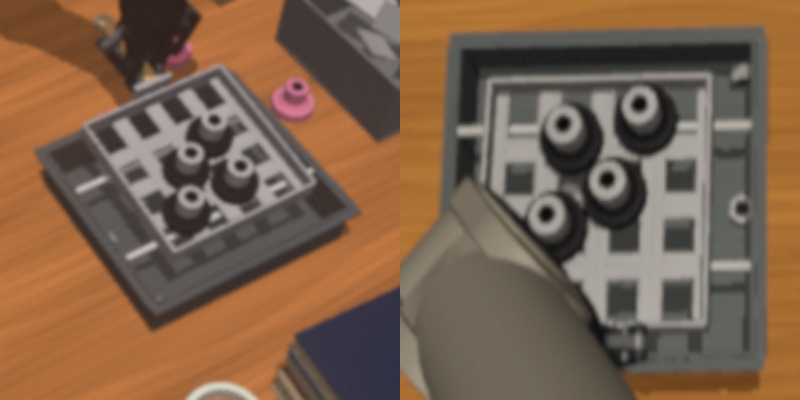

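Feet remain; most nuts have dropped. Something between the feet is unclear, so I shake again.

Request:
carry_out(offset=[[0.03, -0.045, 0], [-0.03, 0.03, 0], [0.03, -0.045, 0], [-0.03, 0.03, 0], [0.03, 0.03, 0], [-0.03, -0.045, 0], [0.03, 0.03, 0], [0, -0.007, 0]], turn=[[0, 0, 0], [0, 0, 0], [0, 0, 0], [0, 0, 0], [0, 0, 0], [0, 0, 0], [0, 0, 0], [0, 0, 0]])

```text
clock: 6.75
tcp_pos: [0.3692, 0.3108, 0.118]
orientation: [-0.013, -3.141, -0.009]
contact_force: [-0.3, 4.2, -5.3]
grip_width: 0.0181
```

Request:
carry_out(offset=[[0, -0.007, 0], [0, -0.007, 0], [0, -0.007, 0]], turn=[[0, 0, 0], [0, 0, 0], [0, 0, 0]])

```text
clock: 7.05
tcp_pos: [0.3719, 0.3004, 0.1174]
orientation: [0.027, 3.141, 0.001]
contact_force: [-0.6, -0.2, -5.8]
grip_width: 0.0183
```

```bash
python3 plan.py .372 .3064 .117 179; python3 -c "
from h import *
g=grab('scene');f=grab('top')
A=[cv2.resize(g['pixels'][130:270,330:500,::-1],(400,400),interpolation=2),cv2.resize(f['pixels'][180:320,120:280,::-1],(400,400),interpolation=2)]
cv2.imwrite('pics/c6.png',np.hstack(A));find('nut0','top',f,8,.1);find('nut0','scene',g,8,.1);find('foot0','top',f,8)"
```

```text
t 7.05 tcp [0.3719 0.3004 0.1174] yaw 179.01 tilt 0.02 w 0.0183 F [-0.6 -0.2 -5.8]
[0.0001, 0.0119, 0.0009] [0.0003, 0.0001, 0.0002]
nut0 top 0.46 [0.598 0.183 0.024] [257. 207.]
foot0 top 0.97 [0.554 0.265 0.096] [216. 219.]
foot0 top 0.87 [0.515 0.331 0.098] [185. 238.]
foot0 top 0.86 [0.259 0.433 0.015] [146. 361.]
foot0 top 0.8 [0.419 0.523 0.015] [108. 290.]
foot0 top 0.61 [0.492 0.267 0.103] [214. 247.]
foot0 top 0.58 [0.473 0.342 0.105] [178. 256.]
```

View pics/c6.png

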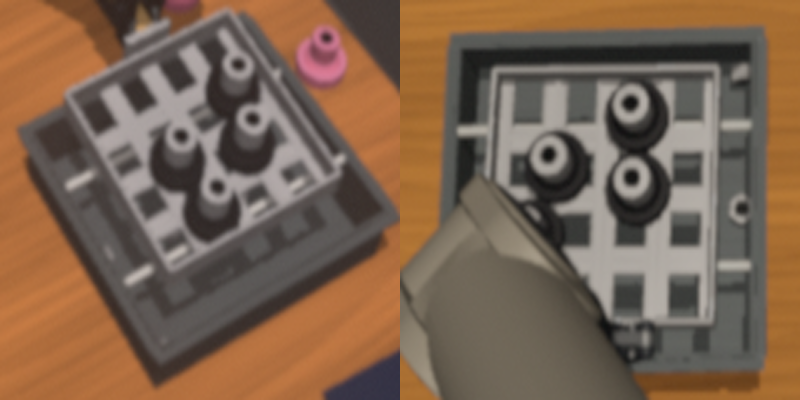

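Request:
carry_out(offset=[[0, 0.05, 0], [0, -0.04, 0], [0, 0.05, 0], [-0.035, -0.025, 0], [0.035, 0.035, 0], [-0.035, 0.035, 0], [0.035, -0.025, 0], [0, 0.01, 0]], turn=[[0, 0, 0], [0, 0, 0], [0, 0, 0], [0, 0, 0], [0, 0, 0], [0, 0, 0], [0, 0, 0], [0, 0, 0]])

```text
clock: 8.1
tcp_pos: [0.3595, 0.2912, 0.1115]
orientation: [-0.029, -3.123, 0.031]
contact_force: [-3.0, -3.3, -4.5]
grip_width: 0.0183
```

Request:
carry_out(offset=[[0, 0.005, 0], [0, 0.005, 0], [0, 0.005, 0], [0, 0.005, 0]], turn=[[0, 0, 0], [0, 0, 0], [0, 0, 0], [0, 0, 0]])

```text
clock: 8.5
tcp_pos: [0.3724, 0.308, 0.1177]
orientation: [0.026, 3.141, 0.001]
contact_force: [0.5, 0.1, -5.5]
grip_width: 0.0184
```

```bash
python3 plan.py .372 .3064 .117 179; python3 -c "
from h import *
F=[]
for i in range(4):
  g=grab('scene');F.append(r.get_obs()['contact_force'][2])
f=grab('top');print(F)
A=[cv2.resize(g['pixels'][130:270,330:500,::-1],(400,400),interpolation=2),cv2.resize(f['pixels'][180:320,120:280,::-1],(400,400),interpolation=2)]
cv2.imwrite('pics/c7.png',np.hstack(A));find('nut0','top',f,8,.1);find('nut0','scene',g,8,.1);find('foot0','scene',g,8)"
```

```text
t 8.5 tcp [0.3724 0.308  0.1177] yaw 179.05 tilt 0.06 w 0.0184 F [ 0.5  0.1 -5.5]
[0.0007, -0.0033, 0.0014] [0.0005, 0.0004, 0.0006]
[np.float64(-4.927517854280979), np.float64(-5.6590397484631305), np.float64(-4.834084854145184), np.float64(-5.0842503952027)]
nut0 top 0.45 [0.601 0.183 0.025] [257. 206.]
nut0 top 0.43 [0.498 0.189 0.013] [255. 251.]
nut0 scene 0.67 [0.459 0.301 0.087] [408. 172.]
nut0 scene 0.61 [ 0.579 -0.058 -0.   ] [299. 297.]
foot0 scene 0.9 [0.507 0.286 0.094] [415. 186.]
foot0 scene 0.88 [0.55  0.243 0.093] [410. 207.]
foot0 scene 0.7 [0.431 0.51  0.019] [465. 152.]
foot0 scene 0.69 [0.475 0.335 0.097] [424. 168.]
foot0 scene 0.64 [0.556 0.322 0.089] [440. 196.]
```

View pics/c7.png

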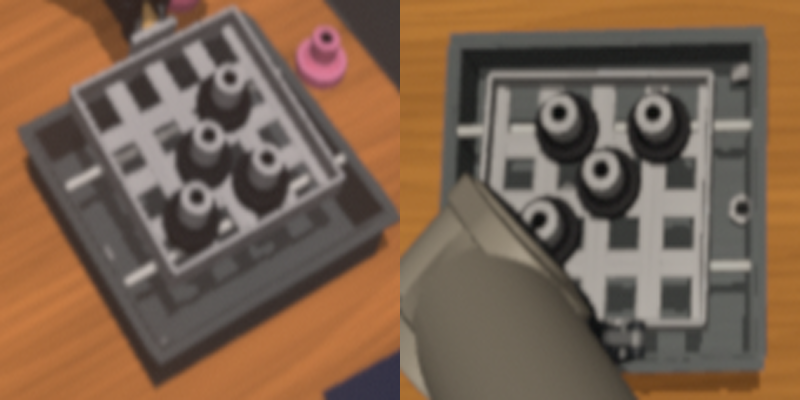

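No nut is on the floor and the load is about 5.1 N, which is sieve plus four feet. Now carry it in an arc to the board.

Request:
carry_out(offset=[[0, -0.015, -0.01], [-0.02, -0.06, -0.02], [-0.06, -0.13, -0.03], [-0.1, -0.2, -0.03], [-0.13, -0.27, -0.03], [-0.15, -0.34, -0.03], [-0.165, -0.4, -0.03], [-0.17, -0.44, -0.03]], turn=[[0, 0, 0], [0, 0, 0], [0, 0, 0], [0, 0, 0], [0, 0, 0], [0, 0, 0], [0, 0, 0], [0, 0, 0]])

```text
clock: 9.7
tcp_pos: [0.4535, 0.0827, 0.1327]
orientation: [0.032, 3.141, -0.001]
contact_force: [0.8, 1.3, -6.2]
grip_width: 0.018
```

Request:
carry_out(offset=[[0, -0.03, 0], [0, -0.09, 0], [0, -0.16, 0], [0, -0.23, 0], [0, -0.3, 0], [0.01, -0.37, 0], [0.025, -0.43, 0], [0.035, -0.47, 0]], turn=[[0, 0, 0], [0, 0, 0], [0, 0, 0], [0, 0, 0], [0, 0, 0], [0, 0, 0], [0, 0, 0], [0, 0, 0]])

```text
clock: 10.5
tcp_pos: [0.4302, -0.1515, 0.1326]
orientation: [-0.031, -3.141, 0.001]
contact_force: [0.3, 1.1, -5.9]
grip_width: 0.0181
```

```bash
python3 plan.py .41 -.291 .13 179 .41 -.291 .06 179 .41 -.291 .0425 179
```

```text
t 10.5 tcp [ 0.4302 -0.1515  0.1326] yaw 178.88 tilt 0.06 w 0.0181 F [ 0.3  1.1 -5.9]
[0.035, -0.2798, 0.0055] [-0.0006, -0.0005, -0.0014]
[0.0349, -0.2797, 0.1455] [-0.0006, -0.0005, -0.0014]
[0.0349, -0.2796, 0.1805] [-0.0006, -0.0005, -0.0014]
```

Request:
carry_out(offset=[[0.005, -0.03, 0], [0.015, -0.09, 0], [0.025, -0.16, 0], [0.035, -0.22, 0], [0.035, -0.265, 0.02], [0.035, -0.28, 0.06], [0.035, -0.28, 0.1], [0.035, -0.28, 0.135]], turn=[[0, 0, 0], [0, 0, 0], [0, 0, 0], [0, 0, 0], [0, 0, 0], [0, 0, 0], [0, 0, 0], [0, 0, 0]])

```text
clock: 11.3
tcp_pos: [0.411, -0.2889, 0.0642]
orientation: [-0.027, -3.141, 0.0]
contact_force: [-2.3, 0.3, -1.9]
grip_width: 0.0181
```

```bash
python3 plan.py .41 -.291 .0435 179;python3 -c "
from h import *
g=grab('scene');f=grab('top')
print([find(q,c,ff,6,.3) for c,ff in(('scene',g),('top',f)) for q in ('sieve','board','foot0')])"; python3 plan.py .41 -.291 .0435 179
```

```text
t 11.3 tcp [ 0.411  -0.2889  0.0642] yaw 179.0 tilt 0.05 w 0.0181 F [-2.3  0.3 -1.9]
[0.002, -0.0042, 0.0415] [-0.0001, -0.0005, -0.0]
sieve scene 0.93 [ 0.502 -0.298  0.035] [180. 311.]
board scene 0.96 [ 0.553 -0.306  0.014] [188. 337.]
foot0 scene 0.96 [ 0.552 -0.299  0.044] [187. 329.]
foot0 scene 0.9 [ 0.599 -0.26   0.038] [214. 340.]
foot0 scene 0.82 [ 0.518 -0.249  0.041] [204. 305.]
foot0 scene 0.81 [ 0.594 -0.34   0.043] [176. 355.]
foot0 scene 0.64 [0.271 0.432 0.016] [406. 126.]
foot0 scene 0.57 [0.43  0.512 0.018] [466. 152.]
sieve top 0.62 [ 0.535 -0.286  0.028] [464. 227.]
board top 0.68 [ 0.541 -0.229  0.014] [438. 227.]
foot0 top 0.92 [ 0.589 -0.253  0.035] [448. 204.]
foot0 top 0.87 [ 0.504 -0.243  0.049] [448. 239.]
foot0 top 0.81 [ 0.543 -0.292  0.042] [468. 222.]
foot0 top 0.74 [0.263 0.43  0.016] [147. 359.]
foot0 top 0.55 [0.763 0.162 0.023] [266. 140.]
foot0 top 0.46 [ 0.538 -0.286  0.025] [463. 226.]
[None, None, None, None, None, None]
t 11.7 tcp [ 0.4124 -0.2884  0.0657] yaw 179.05 tilt 0.07 w 0.0179 F [-0.2  0.2 -4.5]
[0.0047, -0.0052, 0.0443] [-0.0003, 0.0007, 0.0006]
```

Request:
carry_out(offset=[[0.003, -0.004, 0.015], [0.003, -0.004, 0.025], [0.003, -0.004, 0.035], [0.003, -0.004, 0.041], [0.003, -0.004, 0.045], [0.003, -0.004, 0.045]], turn=[[0, 0, 0], [0, 0, 0], [0, 0, 0], [0, 0, 0], [0, 0, 0], [0, 0, 0]])

```text
clock: 12.3
tcp_pos: [0.4107, -0.2905, 0.0439]
orientation: [0.027, 3.141, 0.001]
contact_force: [-6.2, 3.2, 23.7]
grip_width: 0.0182
```

```bash
python3 plan.py .41 -.291 .0435 179
```

```text
t 12.3 tcp [ 0.4107 -0.2905  0.0439] yaw 179.03 tilt 0.04 w 0.0182 F [-6.2  3.2 23.7]
[0.0014, -0.0009, 0.0007] [0.0003, 0.0004, 0.0003]
```

Request:
carry_out(offset=[[0, 0, 0], [0, 0, 0], [0, 0, 0], [0, 0, 0], [0, 0, -0.1], [0, 0, -0.2], [0, 0, -0.28], [0, 0, -0.28]], turn=[[0, 0, 0], [0, 0, 0], [0, 0, 0], [0, 0, 0], [0, 0, 0], [0, 0, 0], [0, 0, 0], [0, 0, 0]], hand=0)

```text
clock: 13.1
tcp_pos: [0.4134, -0.2921, 0.1874]
orientation: [0.027, 3.133, -0.006]
contact_force: [0.0, -0.0, -0.3]
grip_width: 0.085
```

```bash
python3 plan.py .46 -.05 .2 179;python3 -c "
from h import *
g=grab('scene');cv2.imwrite('pics/c8.png',cv2.resize(g['pixels'][220:420,100:360,::-1],(780,600),interpolation=2))
find('foot0','scene',g,6,.3)"
```

```text
t 13.1 tcp [ 0.4134 -0.2921  0.1874] yaw 179.02 tilt 0.56 w 0.085 F [ 0.  -0.  -0.3]
[-0.0852, 0.4856, -0.0263] [-0.0026, 0.0059, 0.0002]
foot0 scene 0.86 [0.431 0.508 0.017] [465. 153.]
foot0 scene 0.84 [ 0.553 -0.303  0.036] [187. 332.]
foot0 scene 0.79 [0.273 0.431 0.011] [406. 128.]
foot0 scene 0.74 [ 0.601 -0.26   0.034] [215. 341.]
foot0 scene 0.65 [ 0.519 -0.252  0.032] [203. 308.]
foot0 scene 0.57 [ 0.595 -0.34   0.039] [177. 356.]
```

View pics/c8.png

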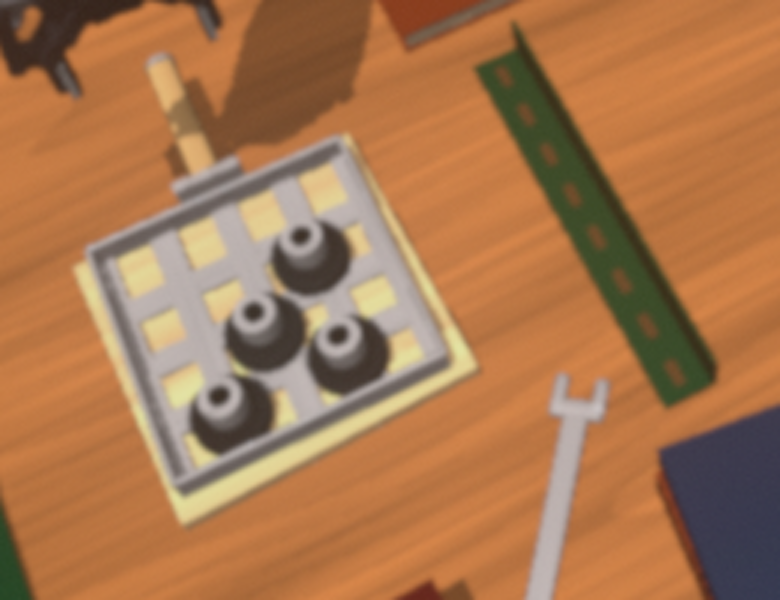

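The sieve stands flat on the board. It holds only the four feet, with hubs at crop (302,238), (254,312), (338,334), (219,396), and no nuts. The angle's upright leg is on its pan side.

```bash
cat > d.py <<'E'
from h import *
g=grab('scene');f=grab('top')
for u,v in [(302,238),(254,312),(338,334),(219,396)]: print('foot',ray(g,100+u/3,220+v/3,.059).round(4))
for u,v in [(516,26),(715,372)]: print('angle top',ray(g,100+u/3,220+v/3,.04).round(4))
for c,F,s in(('top',f,0),('scene',g,1)):
    d=outline_of('angle',c)
    m=[x['region'] for x in d if x['score']>.3 and x['region'][222 if s==0 else 300].any()][0]
    P=[]
    for v in np.where(m.any(1))[0]:
        us=np.where(m[v])[0]; u=us[0] if s==0 else us[-1]+1
        P.append(ray(F,u,v+.5,0 if s==0 else .04)[:2])
    P=np.array(P);i=(P[:,0]>P[:,0].min()+.03)&(P[:,0]<P[:,0].max()-.03)
    k=np.polyfit(P[i,0],P[i,1],1);print(c,'y=',k.round(4),'at .475,.655',np.polyval(k,[.475,.655]).round(4),'x range',P[:,0].min(),P[:,0].max())
E
python3 d.py; python3 plan.py .601 -.26 .15 90
```

```text
foot [ 0.5118 -0.2495  0.059 ]
foot [ 0.5479 -0.2992  0.059 ]
foot [ 0.591  -0.2557  0.059 ]
foot [ 0.593  -0.3415  0.059 ]
angle top [ 0.4124 -0.0375  0.04  ]
angle top [ 0.7321 -0.047   0.04  ]
top y= [-0.0238 -0.0279] at .475,.655 [-0.0392 -0.0435] x range 0.40697629108329747 0.7282536012392036
scene y= [-0.0168 -0.0306] at .475,.655 [-0.0386 -0.0416] x range 0.4120074018821346 0.7391945935719326
t 13.4 tcp [ 0.4096 -0.2896  0.1809] yaw 179.04 tilt 0.17 w 0.0852 F [ 0.3 -0.1 -0.9]
[-0.3819, 0.0656, 0.0608] [-0.0008, -0.002, 1.0361]
```

```bash
python3 -c "
from h import *
print(np.round(r.get_obs()['joints'],2))"; python3 plan.py .591 -.2557 .15 130
```

```text
[ 0.22  0.28  0.32  2.04 -0.12  0.84  2.16]
t 13.4 tcp [ 0.4096 -0.2896  0.1809] yaw 179.04 tilt 0.17 w 0.0852 F [ 0.3 -0.1 -0.9]
[-0.3617, 0.0739, 0.0609] [-0.0001, -0.002, 0.5706]
```

```bash
python3 plan.py .591 -.2557 .13 -130  .591 -.2557 .13 -91
```

```text
t 13.4 tcp [ 0.4096 -0.2896  0.1809] yaw 179.04 tilt 0.17 w 0.0852 F [ 0.3 -0.1 -0.9]
[-0.3618, 0.0738, 0.1009] [0.0015, -0.0014, -0.5929]
[-0.3618, 0.0738, 0.1009] [0.002, -0.0008, -1.0467]
```

Request:
carry_out(offset=[[-0.05, 0.02, 0], [-0.12, 0.04, 0], [-0.2, 0.05, 0], [-0.28, 0.07, 0.03], [-0.36, 0.074, 0.07], [-0.362, 0.074, 0.1], [-0.362, 0.074, 0.1], [-0.362, 0.074, 0.1]], turn=[[0, 0, -0.1], [0, 0, -0.2], [0, 0, -0.3], [0, 0, -0.4], [0, 0, -0.5], [0, 0, -0.6], [0, 0, -0.7], [0, 0, -0.8]], hand=0.46, force=40)

```text
clock: 14.2
tcp_pos: [0.5905, -0.2553, 0.1281]
orientation: [1.737, -2.609, -0.007]
contact_force: [-0.7, -0.0, -1.9]
grip_width: 0.046
```

```bash
python3 plan.py .591 -.2557 .13 -91 .591 -.2557 .053 -91
```

```text
t 14.2 tcp [ 0.5905 -0.2553  0.1281] yaw -112.7 tilt 0.48 w 0.046 F [-0.7 -0.  -1.9]
[0.0003, -0.0012, -0.0039] [0.0054, -0.0014, -0.2525]
[-0.0003, -0.0024, 0.1501] [0.0054, -0.0014, -0.2525]
```

Request:
carry_out(offset=[[0, 0, 0], [0, 0, 0], [0, 0, 0], [0, 0, 0]], turn=[[0, 0, -0.1], [0, 0, -0.2], [0, 0, -0.253], [0, 0, -0.253]])

```text
clock: 14.6
tcp_pos: [0.5912, -0.2562, 0.1305]
orientation: [-2.192, 2.244, 0.008]
contact_force: [0.1, 0.5, -0.2]
grip_width: 0.0461
```

```bash
python3 plan.py .591 -.2557 .053 -91; python3 -c "
from h import *
g=grab('scene');cv2.imwrite('pics/c9.png',cv2.resize(g['pixels'][240:400,120:320,::-1],(750,600),interpolation=2));find('foot0','scene',g,6,.3)"
```

```text
t 14.6 tcp [ 0.5912 -0.2562  0.1305] yaw -91.35 tilt 0.39 w 0.0461 F [ 0.1  0.5 -0.2]
[0.0001, 0.0003, 0.1551] [0.0006, 0.0046, -0.0041]
foot0 scene 0.87 [ 0.603 -0.258  0.036] [216. 341.]
foot0 scene 0.73 [ 0.553 -0.301  0.038] [187. 331.]
foot0 scene 0.6 [ 0.599 -0.34   0.037] [178. 358.]
foot0 scene 0.56 [0.273 0.433 0.017] [406. 126.]
foot0 scene 0.55 [0.431 0.511 0.021] [466. 151.]
```

View pics/c9.png

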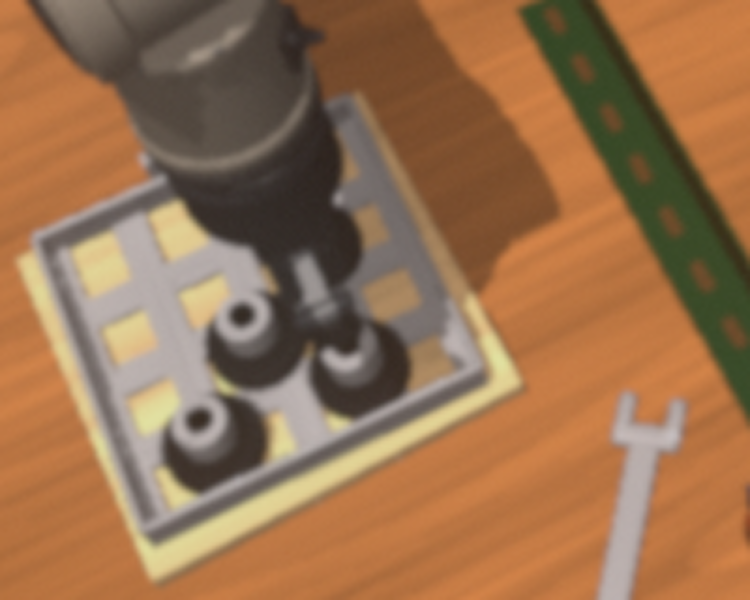

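The gripper is lined up over the foot at crop (348,345). Going down.

Request:
carry_out(offset=[[0, 0, 0.06], [0, 0, 0.11], [0, 0, 0.14], [0, 0, 0.155], [0, 0, 0.155]], turn=[[0, 0.004, 0], [0, 0.004, 0], [0, 0.004, 0], [0, 0.004, 0], [0, 0.004, 0]])

```text
clock: 15.2
tcp_pos: [0.5912, -0.2556, 0.0533]
orientation: [2.19, -2.242, 0.002]
contact_force: [-0.2, -0.1, -0.2]
grip_width: 0.0461
```

Request:
carry_out(offset=[[0, 0, 0], [0, 0, 0], [0, 0, 0], [0, 0, 0], [0, 0, -0.02], [0, 0, -0.05], [0, 0, -0.1], [0, 0, -0.13]], turn=[[0, 0, 0], [0, 0, 0], [0, 0, 0], [0, 0, 0], [0, 0, 0], [0, 0, 0], [0, 0, 0], [0, 0, 0]], hand=1, force=40)

```text
clock: 16.0
tcp_pos: [0.5925, -0.2557, 0.1217]
orientation: [2.192, -2.245, 0.007]
contact_force: [0.4, -0.0, -1.0]
grip_width: 0.0283
```

```bash
python3 plan.py .665 -.0123 .12 -91 .665 -.0123 .034 -91; python3 -c "
from h import *
g=grab('scene');find('foot0','scene',g,6,.3)"
```

```text
t 16.0 tcp [ 0.5925 -0.2557  0.1217] yaw -91.36 tilt 0.34 w 0.0283 F [ 0.4 -0.  -1. ]
[-0.49, -0.1335, 0.0006] [-0.0002, -0.0039, -0.0042]
[-0.491, -0.1335, 0.1726] [-0.0002, -0.0039, -0.0042]
foot0 scene 0.64 [0.273 0.434 0.015] [407. 126.]
foot0 scene 0.61 [ 0.521 -0.229  0.03 ] [214. 305.]
foot0 scene 0.61 [0.43  0.512 0.018] [466. 152.]
foot0 scene 0.58 [ 0.553 -0.3    0.036] [188. 331.]
foot0 scene 0.54 [ 0.606 -0.257  0.099] [211. 329.]
```

Request:
carry_out(offset=[[-0.08, -0.02, 0], [-0.17, -0.045, 0], [-0.26, -0.07, 0], [-0.35, -0.095, 0], [-0.43, -0.117, 0], [-0.49, -0.1335, 0], [-0.49, -0.1335, 0], [-0.49, -0.1335, 0]], turn=[[0, -0.004, -0.004], [0, -0.004, -0.004], [0, -0.004, -0.004], [0, -0.004, -0.004], [0, -0.004, -0.004], [0, -0.004, -0.004], [0, -0.004, -0.004], [0, -0.004, -0.004]])

```text
clock: 16.9
tcp_pos: [0.6637, -0.0115, 0.1168]
orientation: [2.203, -2.237, -0.004]
contact_force: [0.3, -1.5, -0.4]
grip_width: 0.0284
```

```bash
python3 plan.py .665 -.0123 .0345 -91;python3 -c "
from h import *
g=grab('scene');f=grab('top');find('foot0','scene',g,6,.3);find('foot0','top',f,6,.3)
def crop(F,X,s=55):
    u,v=px(F,X).astype(int);return cv2.resize(F['pixels'][v-s:v+s,u-s:u+s,::-1],(400,400),interpolation=2)
cv2.imwrite('pics/c10.png',np.hstack([crop(g,[.665,-.012,.09]),crop(f,[.665,-.012,.09])]))"
```

```text
t 16.9 tcp [ 0.6637 -0.0115  0.1168] yaw -90.9 tilt 0.18 w 0.0284 F [ 0.3 -1.5 -0.4]
[0.0016, -0.003, 0.1646] [0.002, 0.0003, 0.0012]
foot0 scene 0.92 [ 0.555 -0.299  0.033] [189. 332.]
foot0 scene 0.77 [ 0.595 -0.341  0.037] [176. 357.]
foot0 scene 0.77 [0.271 0.432 0.015] [406. 126.]
foot0 scene 0.64 [ 0.671 -0.028  0.093] [331. 304.]
foot0 scene 0.61 [ 0.522 -0.248  0.035] [205. 308.]
foot0 scene 0.53 [0.433 0.508 0.019] [465. 153.]
foot0 top 0.93 [0.263 0.427 0.012] [149. 359.]
foot0 top 0.75 [0.424 0.513 0.015] [113. 287.]
foot0 top 0.64 [ 0.507 -0.244  0.037] [447. 239.]
foot0 top 0.5 [0.663 0.002 0.093] [336. 168.]
```

View pics/c10.png

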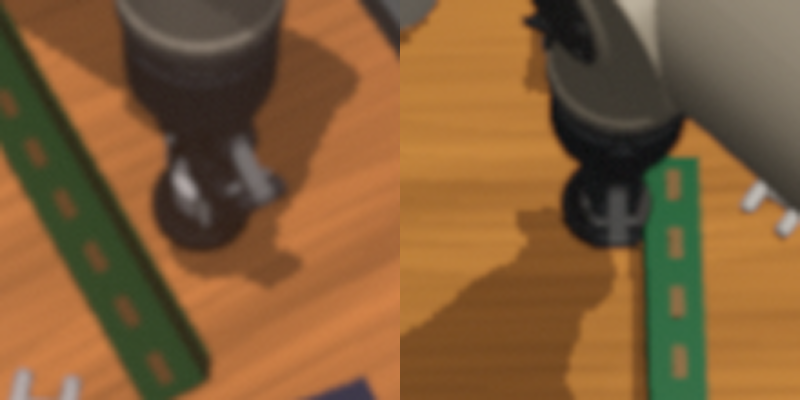

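The foot is held upright, with its base centred where computed and clear of the angle. Lowering it.

Request:
carry_out(offset=[[0.001, -0.002, 0.05], [0.001, -0.002, 0.1], [0.001, -0.002, 0.13], [0.001, -0.002, 0.15], [0.001, -0.002, 0.16], [0.001, -0.002, 0.165], [0.001, -0.002, 0.165], [0.001, -0.002, 0.165]], turn=[[0, 0, 0], [0, 0, 0], [0, 0, 0], [0, 0, 0], [0, 0, 0], [0, 0, 0], [0, 0, 0], [0, 0, 0]])

```text
clock: 17.9
tcp_pos: [0.6677, -0.0069, 0.0423]
orientation: [-2.198, 2.232, 0.002]
contact_force: [-9.1, 7.7, 38.2]
grip_width: 0.0282
```

Request:
carry_out(offset=[[0, 0, 0], [0, 0, 0], [0, 0, 0], [0, 0, -0.06], [0, 0, -0.15], [0, 0, -0.22], [0, 0, -0.22], [0, 0, -0.22]], turn=[[0, 0, 0], [0, 0, 0], [0, 0, 0], [0, 0, 0], [0, 0, 0], [0, 0, 0], [0, 0, 0], [0, 0, 0]], hand=0.46)

```text
clock: 18.7
tcp_pos: [0.6657, -0.0142, 0.146]
orientation: [2.199, -2.243, 0.0]
contact_force: [-0.1, 0.2, -1.1]
grip_width: 0.0459
```

```bash
cat > e.py <<'E'
# foot hub centres: hub-top hole (dark, round) in the scene picture near predicted places
from h import *
import sys
def hub(g,x,y,z,fn=None):
    # dark hole inside the bright hub ring: best correlation with hub-top template drawn by projection
    T=[];h=z+.040
    best=None
    gray=cv2.cvtColor(g['pixels'],cv2.COLOR_RGB2GRAY).astype(np.float32)
    th=np.linspace(0,2*np.pi,24,endpoint=False)
    def ring(cx,cy,rad): 
        P=np.array([px(g,[cx+rad*np.cos(t),cy+rad*np.sin(t),h]) for t in th],np.float32)
        return cv2.remap(gray,P[:,0],P[:,1],cv2.INTER_LINEAR).mean()
    for dx in np.arange(-.014,.0141,.001):
        for dy in np.arange(-.014,.0141,.001):
            s=ring(x+dx,y+dy,.010)-ring(x+dx,y+dy,.003)
            if best is None or s>best[0]: best=(s,x+dx,y+dy)
    return np.round(best,4)
if __name__=='__main__':
    g=grab('scene');a=[float(v) for v in sys.argv[1:]]
    for i in range(0,len(a),3): print('hub',hub(g,*a[i:i+3]))
E
python3 plan.py;python3 e.py .5118 -.2495 .019 .5479 -.2992 .019 .593 -.3415 .019 .665 -.012 0; python3 plan.py .5479 -.2992 .13 -91
```

```text
t 18.7 tcp [ 0.6657 -0.0142  0.146 ] yaw -91.13 tilt 0.01 w 0.0459 F [-0.1  0.2 -1.1]
hub [101.4742   0.5078  -0.2505]
hub [105.5722   0.5459  -0.3002]
hub [108.3669   0.592   -0.3415]
hub [ 3.79607e+01  6.51000e-01 -2.50000e-02]
t 18.75 tcp [ 0.6649 -0.0143  0.1446] yaw -91.11 tilt 0.14 w 0.046 F [ 0.2  0.1 -1. ]
[0.5742, 0.2228, 0.03] [0.0016, -0.0002, -0.0013]
```

Contact came 8 mm early, so I look.

```bash
python3 -c "
from h import *
g=grab('scene');f=grab('top');find('foot0','scene',g,6,.3);find('foot0','top',f,6,.3)
def crop(F,X,s=55):
    u,v=px(F,X).astype(int);return cv2.resize(F['pixels'][v-s:v+s,u-s:u+s,::-1],(400,400),interpolation=2)
cv2.imwrite('pics/c11.png',np.hstack([crop(g,[.665,-.012,.02]),crop(f,[.665,-.012,.02])]))"
```

```text
foot0 scene 0.97 [ 0.52  -0.251  0.031] [204. 309.]
foot0 scene 0.87 [ 0.673 -0.026  0.05 ] [333. 314.]
foot0 scene 0.75 [0.428 0.509 0.016] [464. 152.]
foot0 scene 0.7 [0.271 0.433 0.017] [406. 125.]
foot0 scene 0.67 [ 0.552 -0.301  0.035] [187. 331.]
foot0 scene 0.67 [ 0.599 -0.34   0.036] [178. 359.]
foot0 top 0.82 [ 0.507 -0.245  0.038] [448. 239.]
foot0 top 0.8 [0.426 0.514 0.013] [113. 286.]
foot0 top 0.77 [0.264 0.432 0.014] [146. 359.]
foot0 top 0.74 [ 0.656 -0.018  0.038] [344. 179.]
```

View pics/c11.png

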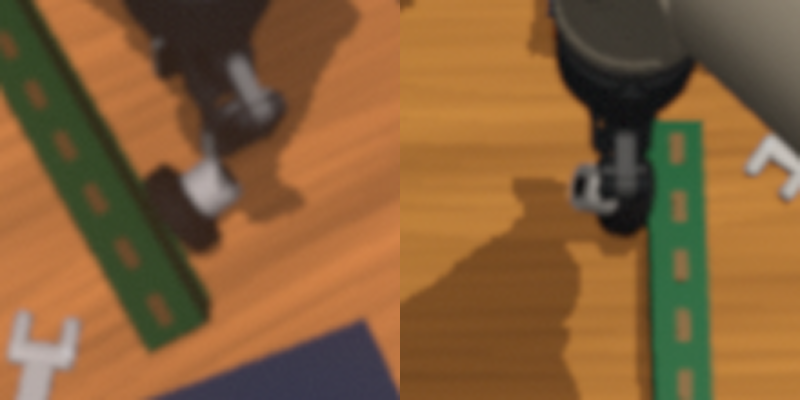

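The foot tipped: its base caught the angle's top edge and now leans on the face with its hub pointing away (crop (212,187)). I'll place the others by lowering them clear of the face and sliding them in, then right this one.

```bash
python3 plan.py .547 -.2997 .13 -91 .547 -.2997 .053 -91
```

```text
t 18.95 tcp [ 0.6645 -0.0133  0.1437] yaw -91.03 tilt 0.24 w 0.0465 F [0.8 0.1 0.2]
[0.5769, 0.2246, 0.028] [0.0027, 0.0004, -0.0003]
[0.577, 0.2239, 0.182] [0.0027, 0.0004, -0.0003]
```

Request:
carry_out(offset=[[0.09, 0.035, 0], [0.18, 0.07, 0], [0.27, 0.105, 0], [0.36, 0.14, 0], [0.45, 0.175, 0], [0.54, 0.21, 0.01], [0.577, 0.224, 0.025], [0.577, 0.224, 0.028]], turn=[[0, 0, 0], [0, 0, 0], [0, 0, 0], [0, 0, 0], [0, 0, 0], [0, 0, 0], [0, 0, 0], [0, 0, 0]])

```text
clock: 19.75
tcp_pos: [0.545, -0.3042, 0.1284]
orientation: [2.191, -2.247, -0.008]
contact_force: [-0.3, -0.4, 0.5]
grip_width: 0.0459
```

```bash
python3 e.py .665 -.012 0; python3 e.py .5479 -.2992 .019; python3 plan.py .547 -.2997 .053 -91;python3 -c "
from h import *
g=grab('scene');f=grab('top');find('foot0','scene',g,6,.3);find('foot0','top',f,6,.3)
def crop(F,X,s=40):
    u,v=px(F,X).astype(int);return cv2.resize(F['pixels'][v-s:v+s,u-s:u+s,::-1],(400,400),interpolation=2)
for n,F in (('scene',g),('top',f)): print(n,[px(F,[.665,y,.03]).round(1) for y in (-.04,-.012,.02)],px(F,[.665,-.012,.06]).round(1))
cv2.imwrite('pics/c12.png',np.hstack([crop(g,[.665,-.012,.02]),crop(f,[.665,-.012,.02])]))"
```

```text
hub [ 3.70735e+01  6.51000e-01 -2.50000e-02]
hub [63.5364  0.5469 -0.3002]
t 19.85 tcp [ 0.5477 -0.2988  0.1301] yaw -91.04 tilt 0.23 w 0.0464 F [ 0.6  0.9 -0. ]
[0.0023, 0.0009, 0.1543] [0.0018, 0.0019, -0.0005]
foot0 scene 0.87 [0.431 0.51  0.019] [465. 152.]
foot0 scene 0.82 [0.273 0.429 0.015] [405. 127.]
foot0 scene 0.81 [ 0.518 -0.252  0.033] [203. 308.]
foot0 scene 0.77 [ 0.595 -0.342  0.038] [176. 357.]
foot0 scene 0.68 [ 0.677 -0.027  0.045] [333. 317.]
foot0 scene 0.66 [ 0.558 -0.302  0.035] [188. 333.]
foot0 top 0.81 [0.262 0.427 0.015] [148. 360.]
foot0 top 0.8 [ 0.506 -0.243  0.039] [447. 239.]
foot0 top 0.76 [0.424 0.514 0.015] [112. 287.]
foot0 top 0.57 [ 0.661 -0.023  0.046] [347. 175.]
scene [array([325. , 318.1]), array([336.7, 312. ]), array([349.9, 305.1])] [336.7 305.5]
top [array([353.3, 175.6]), array([341.2, 176. ]), array([327.4, 176.4])] [341.7 171.7]
```

View pics/c12.png

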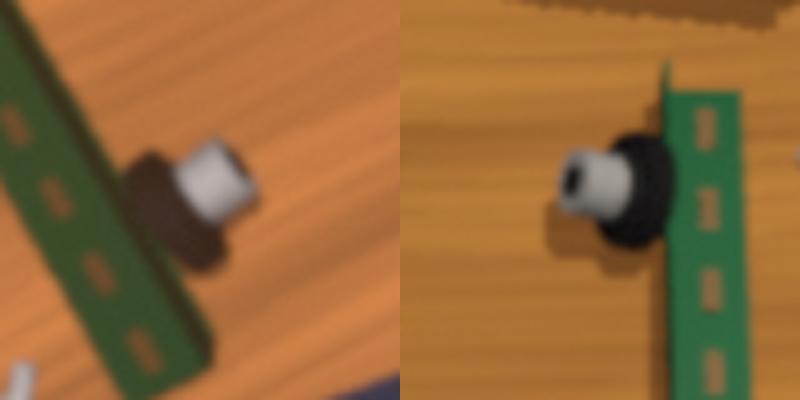

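The tipped foot leans over the angle's top edge at x≈.666 with its hub pointing +y and up about 30°. It is stable and graspable, so I'll right it last. Next is the foot under the gripper.

Request:
carry_out(offset=[[0.002, 0.001, 0.07], [0.002, 0.001, 0.12], [0.002, 0.001, 0.145], [0.002, 0.001, 0.154], [0.002, 0.001, 0.154]], turn=[[0, 0, 0], [0, 0, 0], [0, 0, 0], [0, 0, 0], [0, 0, 0]])

```text
clock: 20.55
tcp_pos: [0.5481, -0.2996, 0.0545]
orientation: [2.203, -2.239, -0.002]
contact_force: [-0.0, 0.2, -0.2]
grip_width: 0.0461
```

Request:
carry_out(offset=[[0, 0, 0], [0, 0, 0], [0, 0, 0], [0, 0, 0], [0, 0, -0.02], [0, 0, -0.06], [0, 0, -0.12], [0, 0, -0.16]], turn=[[0, 0, 0], [0, 0, 0], [0, 0, 0], [0, 0, 0], [0, 0, 0], [0, 0, 0], [0, 0, 0], [0, 0, 0]], hand=1)

```text
clock: 21.35
tcp_pos: [0.5479, -0.3004, 0.1364]
orientation: [2.201, -2.24, -0.001]
contact_force: [0.2, -0.5, 0.3]
grip_width: 0.0285
```

```bash
python3 plan.py .595 .010 .13 -91 
```

```text
t 21.35 tcp [ 0.5479 -0.3004  0.1364] yaw -91.01 tilt 0.06 w 0.0285 F [ 0.2 -0.5  0.3]
[-0.6223, -0.0834, 0.0127] [0.0007, -0.0, -0.0001]
```

Request:
carry_out(offset=[[-0.09, -0.01, 0], [-0.18, -0.025, 0], [-0.27, -0.04, 0], [-0.36, -0.05, 0], [-0.45, -0.06, 0], [-0.54, -0.075, 0], [-0.62, -0.083, 0], [-0.622, -0.083, 0.03]], turn=[[0, 0, 0], [0, 0, 0], [0, 0, 0], [0, 0, 0], [0, 0, 0], [0, 0, 0], [0, 0, 0], [0, 0, 0]])

```text
clock: 22.15
tcp_pos: [0.5956, 0.0181, 0.1225]
orientation: [-2.208, 2.226, 0.002]
contact_force: [-0.1, -0.7, -0.5]
grip_width: 0.0287
```

```bash
python3 plan.py .595 .010 .0355 -91; python3 -c "
from h import *
g=grab('scene')"; python3 plan.py .595 .010 .0355 -91 .595 -.010 .0355 -91
```

```text
t 22.15 tcp [0.5956 0.0181 0.1225] yaw -90.48 tilt 0.36 w 0.0287 F [-0.1 -0.7 -0.5]
[0.0171, 0.0017, 0.174] [-0.0023, 0.0035, 0.006]
t 22.2 tcp [0.5937 0.0137 0.1184] yaw -90.66 tilt 0.17 w 0.0283 F [-0.5 -1.4 -2.4]
[0.0076, -0.003, 0.1658] [0.0015, 0.0012, 0.004]
[0.0476, -0.0034, 0.1657] [0.0015, 0.0012, 0.004]
```

Request:
carry_out(offset=[[0, 0, 0.07], [0, 0, 0.12], [0, 0, 0.15], [0, 0, 0.165], [0, 0, 0.17], [0, 0, 0.17]], turn=[[0, 0, 0], [0, 0, 0], [0, 0, 0], [0, 0, 0], [0, 0, 0], [0, 0, 0]])

```text
clock: 22.8
tcp_pos: [0.5949, 0.0095, 0.0358]
orientation: [2.2, -2.241, -0.001]
contact_force: [-1.4, -1.3, 3.9]
grip_width: 0.0284
```

```bash
python3 plan.py .595 -.010 .0355 -91; python3 -c "
from h import *
g=grab('scene')"; python3 plan.py .595 -.010 .0355 -91
```

```text
t 22.8 tcp [0.5949 0.0095 0.0358] yaw -91.06 tilt 0.06 w 0.0284 F [-1.4 -1.3  3.9]
[0.039, -0.001, 0.0005] [0.0007, -0.0, -0.0007]
t 22.85 tcp [0.5949 0.0096 0.0357] yaw -91.06 tilt 0.05 w 0.0289 F [-2.5 -0.7  5.1]
[0.0391, -0.0009, 0.0005] [0.0006, 0.0001, -0.0007]
```

Request:
carry_out(offset=[[0.01, 0, 0], [0.02, 0, 0], [0.028, 0, 0], [0.033, 0, 0], [0.033, 0, 0]], turn=[[0, 0, 0], [0, 0, 0], [0, 0, 0], [0, 0, 0], [0, 0, 0]])

```text
clock: 23.35
tcp_pos: [0.5957, -0.0067, 0.0358]
orientation: [-2.199, 2.24, 0.0]
contact_force: [1.2, 1.1, 6.9]
grip_width: 0.0283
```

Request:
carry_out(offset=[[0.003, 0, 0], [0.005, 0, 0], [0.005, 0, 0]], turn=[[0, 0, 0], [0, 0, 0], [0, 0, 0]])

```text
clock: 23.65
tcp_pos: [0.5956, -0.0087, 0.0358]
orientation: [-2.199, 2.24, 0.001]
contact_force: [0.8, 2.4, 5.5]
grip_width: 0.0282
```

Request:
carry_out(offset=[[0.003, 0, 0], [0.005, 0, 0], [0.005, 0, 0]], turn=[[0, 0, 0], [0, 0, 0], [0, 0, 0]])

```text
clock: 23.95
tcp_pos: [0.5956, -0.0112, 0.0358]
orientation: [-2.2, 2.24, 0.001]
contact_force: [0.5, 1.8, 6.4]
grip_width: 0.0286
```

Request:
carry_out(offset=[[0.003, 0, 0], [0.004, 0, 0], [0.004, 0, 0]], turn=[[0, 0, 0], [0, 0, 0], [0, 0, 0]])

```text
clock: 24.25
tcp_pos: [0.5955, -0.0118, 0.0358]
orientation: [-2.2, 2.237, 0.003]
contact_force: [0.9, 4.4, 5.7]
grip_width: 0.0287
```

Contact is felt at y≈-.0115, so the foot touches the face. Release and rise.

Request:
carry_out(offset=[[-0.004, 0, 0], [-0.004, 0, 0], [-0.004, 0, 0], [-0.004, 0, 0], [-0.004, 0, -0.06], [-0.004, 0, -0.15], [-0.004, 0, -0.2], [-0.004, 0, -0.2]], turn=[[0, 0, 0], [0, 0, 0], [0, 0, 0], [0, 0, 0], [0, 0, 0], [0, 0, 0], [0, 0, 0], [0, 0, 0]], hand=0.46)

```text
clock: 25.05
tcp_pos: [0.5964, -0.011, 0.1381]
orientation: [-2.199, 2.239, -0.004]
contact_force: [0.1, 0.3, -0.4]
grip_width: 0.046
```

```bash
python3 e.py .5078 -.2505 .019 .592 -.3415 .019; python3 plan.py .592 -.3415 .13 -91
```

```text
hub [100.8019   0.5078  -0.2505]
hub [108.0306   0.592   -0.3415]
t 25.1 tcp [ 0.5952 -0.0116  0.1359] yaw -91.04 tilt 0.07 w 0.0461 F [-0.8  0.4 -0.8]
[0.6597, -0.0054, 0.0117] [-0.0009, 0.0001, -0.0004]
```

Request:
carry_out(offset=[[0.09, 0, 0], [0.19, 0, 0], [0.29, 0, 0], [0.39, 0, 0], [0.48, -0.003, 0], [0.57, -0.005, 0], [0.64, -0.005, 0.01], [0.66, -0.005, 0.02]], turn=[[0, 0, 0], [0, 0, 0], [0, 0, 0], [0, 0, 0], [0, 0, 0], [0, 0, 0], [0, 0, 0], [0, 0, 0]])

```text
clock: 25.9
tcp_pos: [0.5887, -0.3478, 0.1212]
orientation: [2.19, -2.247, -0.005]
contact_force: [0.2, -0.4, -0.2]
grip_width: 0.046
```

```bash
python3 e.py .592 -.3415 .019  .5955 -.0115 0;python3 e.py .5955 -.0115 0; python3 plan.py .592 -.3415 .054 -91
```

```text
hub [57.4889  0.592  -0.3415]
hub [ 1.061077e+02  5.945000e-01 -1.150000e-02]
hub [ 1.056285e+02  5.945000e-01 -1.150000e-02]
t 26.0 tcp [ 0.589  -0.3436  0.1208] yaw -91.24 tilt 0.35 w 0.0462 F [-0.3  0.1  0.1]
[-0.0039, -0.0067, 0.1336] [0.0037, 0.0018, -0.0028]
```

Request:
carry_out(offset=[[-0.002, -0.005, 0.05], [-0.002, -0.005, 0.1], [-0.002, -0.005, 0.125], [-0.002, -0.005, 0.134], [-0.002, -0.005, 0.134]], turn=[[0, 0, 0], [0, 0, 0], [0, 0, 0], [0, 0, 0], [0, 0, 0]])

```text
clock: 26.5
tcp_pos: [0.5934, -0.3393, 0.0567]
orientation: [2.203, -2.238, -0.004]
contact_force: [-0.1, -0.2, 0.6]
grip_width: 0.0466
```

Request:
carry_out(offset=[[0, 0, 0], [0, 0, 0], [0, 0, 0], [0, 0, 0], [0, 0, -0.02], [0, 0, -0.06], [0, 0, -0.12], [0, 0, -0.16]], turn=[[0, 0, 0], [0, 0, 0], [0, 0, 0], [0, 0, 0], [0, 0, 0], [0, 0, 0], [0, 0, 0], [0, 0, 0]], hand=1)

```text
clock: 27.3
tcp_pos: [0.5941, -0.3406, 0.1404]
orientation: [-2.202, 2.241, -0.0]
contact_force: [0.6, -0.1, 0.4]
grip_width: 0.0284
```

```bash
python3 plan.py .535 .010 .13 -91 
```

```text
t 27.3 tcp [ 0.5941 -0.3406  0.1404] yaw -91.01 tilt 0.01 w 0.0284 F [ 0.6 -0.1  0.4]
[-0.6991, 0.1305, 0.0208] [-0.0001, 0.0, -0.0001]
```

Request:
carry_out(offset=[[-0.09, 0.015, 0], [-0.18, 0.03, 0], [-0.27, 0.05, 0], [-0.36, 0.065, 0], [-0.45, 0.085, 0], [-0.54, 0.1, 0], [-0.63, 0.12, 0], [-0.7, 0.13, 0]], turn=[[0, 0, 0], [0, 0, 0], [0, 0, 0], [0, 0, 0], [0, 0, 0], [0, 0, 0], [0, 0, 0], [0, 0, 0]])

```text
clock: 28.1
tcp_pos: [0.5337, 0.0132, 0.139]
orientation: [2.204, -2.238, -0.001]
contact_force: [0.1, 0.4, -1.1]
grip_width: 0.028
```

Request:
carry_out(offset=[[0, 0, 0.06], [0, 0, 0.13], [0, 0, 0.17], [0, 0, 0.19], [0, 0, 0.197], [0, 0, 0.197]], turn=[[0, 0, 0], [0, 0, 0], [0, 0, 0], [0, 0, 0], [0, 0, 0], [0, 0, 0]])

```text
clock: 28.7
tcp_pos: [0.535, 0.0107, 0.0401]
orientation: [2.202, -2.241, -0.001]
contact_force: [0.1, 0.5, -0.3]
grip_width: 0.0284
```

```bash
python3 plan.py .535 -.010 .038 -91; python3 e.py .5078 -.2505 .019; python3 plan.py .535 -.010 .038 -91
```

```text
t 28.7 tcp [0.535  0.0107 0.0401] yaw -91.02 tilt 0.05 w 0.0284 F [ 0.1  0.5 -0.3]
[0.0415, -0.0007, 0.0041] [0.0005, 0.0004, -0.0002]
hub [99.785   0.5078 -0.2505]
t 28.75 tcp [0.5353 0.0108 0.0402] yaw -91.02 tilt 0.05 w 0.0279 F [-0.4 -0.4  0.3]
[0.0416, -0.0002, 0.0044] [0.0, 0.0006, -0.0002]
```

Request:
carry_out(offset=[[0, 0, 0.003], [0, 0, 0.005], [0, 0, 0.005]], turn=[[0, 0, 0], [0, 0, 0], [0, 0, 0]])

```text
clock: 29.05
tcp_pos: [0.5356, 0.0108, 0.0393]
orientation: [-2.201, 2.241, -0.002]
contact_force: [-5.3, -3.1, 19.1]
grip_width: 0.0283
```

Request:
carry_out(offset=[[0, 0, 0.002], [0, 0, 0.004], [0, 0, 0.004]], turn=[[0, 0, 0], [0, 0, 0], [0, 0, 0]])

```text
clock: 29.35
tcp_pos: [0.5356, 0.0108, 0.0391]
orientation: [2.201, -2.24, 0.004]
contact_force: [-10.9, -5.4, 38.3]
grip_width: 0.0283
```

Touched the bench at z≈.0395. Back off the press and slide to the face.

Request:
carry_out(offset=[[0, 0, -0.007], [0.01, 0, -0.007], [0.02, 0, -0.007], [0.03, 0, -0.007], [0.038, 0, -0.007], [0.038, 0, -0.007]], turn=[[0, 0, 0], [0, 0, 0], [0, 0, 0], [0, 0, 0], [0, 0, 0], [0, 0, 0]])

```text
clock: 29.95
tcp_pos: [0.5357, -0.0078, 0.0393]
orientation: [-2.199, 2.239, 0.001]
contact_force: [0.1, 1.2, 9.3]
grip_width: 0.0281
```

Request:
carry_out(offset=[[0.003, 0, 0], [0.005, 0, 0], [0.005, 0, 0]], turn=[[0, 0, 0], [0, 0, 0], [0, 0, 0]])

```text
clock: 30.25
tcp_pos: [0.5356, -0.0088, 0.0394]
orientation: [-2.199, 2.237, 0.003]
contact_force: [0.0, 3.9, 7.8]
grip_width: 0.0283
```

Request:
carry_out(offset=[[0.003, 0, 0], [0.004, 0, 0], [0.004, 0, 0]], turn=[[0, 0, 0], [0, 0, 0], [0, 0, 0]])

```text
clock: 30.55
tcp_pos: [0.5356, -0.0092, 0.0396]
orientation: [-2.199, 2.234, 0.006]
contact_force: [0.6, 9.3, 7.1]
grip_width: 0.0283
```

Request:
carry_out(offset=[[-0.005, 0, 0], [-0.005, 0, 0], [-0.005, 0, 0], [-0.005, 0, 0], [-0.005, 0, -0.06], [-0.005, 0, -0.15], [-0.005, 0, -0.2], [-0.005, 0, -0.2]], turn=[[0, 0, 0], [0, 0, 0], [0, 0, 0], [0, 0, 0], [0, 0, 0], [0, 0, 0], [0, 0, 0], [0, 0, 0]], hand=0.46)

```text
clock: 31.35
tcp_pos: [0.5362, -0.0102, 0.1412]
orientation: [-2.199, 2.24, -0.003]
contact_force: [0.1, -0.1, -0.8]
grip_width: 0.0462
```

```bash
python3 e.py .5078 -.2505 .019; python3 plan.py .5085 -.2505 .13 -91
```

```text
hub [100.6183   0.5078  -0.2505]
t 31.4 tcp [ 0.5351 -0.0109  0.1391] yaw -91.06 tilt 0.05 w 0.0461 F [ 0.3 -0.1  0.1]
[0.4802, 0.0443, 0.0182] [-0.0006, -0.0, -0.0007]
```

Request:
carry_out(offset=[[0.09, 0.01, 0], [0.18, 0.02, 0], [0.27, 0.03, 0], [0.35, 0.035, 0], [0.42, 0.04, 0.01], [0.47, 0.044, 0.03], [0.48, 0.044, 0.07], [0.48, 0.044, 0.1]], turn=[[0, 0, 0], [0, 0, 0], [0, 0, 0], [0, 0, 0], [0, 0, 0], [0, 0, 0], [0, 0, 0], [0, 0, 0]])

```text
clock: 32.2
tcp_pos: [0.5065, -0.2506, 0.0849]
orientation: [2.198, -2.242, -0.007]
contact_force: [0.3, 0.9, 0.2]
grip_width: 0.0464
```

```bash
python3 e.py .594 -.0115 0 .535 -.009 0; python3 plan.py .509 -.2505 .053 -91
```

```text
hub [ 1.04104e+02  5.94000e-01 -1.15000e-02]
hub [ 1.011786e+02  5.340000e-01 -1.100000e-02]
t 32.25 tcp [ 0.5055 -0.249   0.083 ] yaw -90.98 tilt 0.44 w 0.0463 F [-0.6  0.3 -1.9]
[0.0031, -0.0075, 0.06] [0.0047, 0.002, 0.0002]
```

Request:
carry_out(offset=[[0.002, -0.005, 0.03], [0.002, -0.005, 0.05], [0.002, -0.005, 0.06], [0.002, -0.005, 0.06]], turn=[[0, 0, 0], [0, 0, 0], [0, 0, 0], [0, 0, 0]])

```text
clock: 32.65
tcp_pos: [0.5102, -0.2503, 0.0571]
orientation: [2.202, -2.239, -0.004]
contact_force: [0.4, -0.2, 0.2]
grip_width: 0.0463
```

Request:
carry_out(offset=[[0, 0, 0], [0, 0, 0], [0, 0, 0], [0, 0, 0], [0, 0, 0]], turn=[[0, 0, 0], [0, 0, 0], [0, 0, 0], [0, 0, 0], [0, 0, 0]], hand=1)

```text
clock: 33.15
tcp_pos: [0.5109, -0.2511, 0.0584]
orientation: [2.202, -2.241, -0.001]
contact_force: [0.0, 0.2, 4.7]
grip_width: 0.0281
```

Request:
carry_out(offset=[[0, 0, -0.02], [0, 0, -0.06], [0, 0, -0.12], [0, 0, -0.16], [0, 0, -0.16]], turn=[[0, 0, 0], [0, 0, 0], [0, 0, 0], [0, 0, 0], [0, 0, 0]])

```text
clock: 33.65
tcp_pos: [0.512, -0.2513, 0.1408]
orientation: [-2.201, 2.241, -0.004]
contact_force: [1.1, -0.8, -0.0]
grip_width: 0.0286
```

```bash
python3 plan.py .475 .011 .13 -91 
```

```text
t 33.65 tcp [ 0.512  -0.2513  0.1408] yaw -91.03 tilt 0.14 w 0.0286 F [ 1.1 -0.8 -0. ]
[-0.5233, 0.0835, 0.0209] [-0.0015, -0.0007, -0.0003]
```

Request:
carry_out(offset=[[-0.08, 0.01, 0], [-0.17, 0.025, 0], [-0.26, 0.04, 0], [-0.35, 0.055, 0], [-0.43, 0.07, 0], [-0.5, 0.08, 0], [-0.523, 0.083, 0], [-0.523, 0.083, 0]], turn=[[0, 0, 0], [0, 0, 0], [0, 0, 0], [0, 0, 0], [0, 0, 0], [0, 0, 0], [0, 0, 0], [0, 0, 0]])

```text
clock: 34.45
tcp_pos: [0.4731, 0.0124, 0.1378]
orientation: [2.205, -2.236, -0.003]
contact_force: [0.8, 0.3, -0.9]
grip_width: 0.0283
```

Request:
carry_out(offset=[[0, 0, 0.06], [0, 0, 0.13], [0, 0, 0.17], [0, 0, 0.19], [0, 0, 0.196], [0, 0, 0.196]], turn=[[0, 0, 0], [0, 0, 0], [0, 0, 0], [0, 0, 0], [0, 0, 0], [0, 0, 0]])

```text
clock: 35.05
tcp_pos: [0.4738, 0.0101, 0.0402]
orientation: [2.199, -2.242, -0.002]
contact_force: [0.4, -1.4, -0.1]
grip_width: 0.0287
```

Request:
carry_out(offset=[[0, 0, 0], [0, 0, 0.002], [0, 0, 0.002]], turn=[[0, 0, 0], [0, 0, 0], [0, 0, 0]])

```text
clock: 35.35
tcp_pos: [0.4741, 0.0108, 0.0394]
orientation: [2.201, -2.242, -0.001]
contact_force: [0.4, -0.2, 2.3]
grip_width: 0.0282
```

Request:
carry_out(offset=[[0.01, 0, -0.001], [0.02, 0, -0.001], [0.03, 0, -0.001], [0.036, 0, -0.001], [0.036, 0, -0.001]], turn=[[0, 0, 0], [0, 0, 0], [0, 0, 0], [0, 0, 0], [0, 0, 0]])

```text
clock: 35.85
tcp_pos: [0.4731, -0.0076, 0.0395]
orientation: [2.2, -2.241, -0.003]
contact_force: [0.2, 0.1, 0.2]
grip_width: 0.0279
```

Request:
carry_out(offset=[[0.003, 0, 0], [0.004, 0, 0], [0.004, 0, 0]], turn=[[0, 0, 0], [0, 0, 0], [0, 0, 0]])

```text
clock: 36.15
tcp_pos: [0.4731, -0.0088, 0.0395]
orientation: [2.201, -2.24, -0.003]
contact_force: [0.6, -0.1, -1.2]
grip_width: 0.0284
```

Request:
carry_out(offset=[[0.003, 0, 0], [0.003, 0, 0], [0.003, 0, 0]], turn=[[0, 0, 0], [0, 0, 0], [0, 0, 0]])

```text
clock: 36.45
tcp_pos: [0.4731, -0.0102, 0.0395]
orientation: [2.202, -2.24, -0.003]
contact_force: [0.1, 0.5, 0.8]
grip_width: 0.0282
```

Request:
carry_out(offset=[[0.003, 0, 0], [0.004, 0, 0], [0.004, 0, 0]], turn=[[0, 0, 0], [0, 0, 0], [0, 0, 0]])

```text
clock: 36.75
tcp_pos: [0.4731, -0.0107, 0.0399]
orientation: [-2.202, 2.238, 0.005]
contact_force: [-1.4, 5.3, 2.0]
grip_width: 0.0283
```

```bash
python3 e.py .594 -.0115 0 .535 -.009 0 .473 -.01 0
```

```text
hub [ 1.045674e+02  5.940000e-01 -1.150000e-02]
hub [ 1.004012e+02  5.340000e-01 -1.100000e-02]
hub [ 2.86487e+01  4.75000e-01 -1.20000e-02]
```

Request:
carry_out(offset=[[-0.004, 0, 0], [-0.004, 0, 0], [-0.004, 0, 0], [-0.004, 0, 0], [-0.004, 0, -0.06], [-0.004, 0, -0.15], [-0.004, 0, -0.24], [-0.004, 0, -0.26]], turn=[[0, 0, 0], [0, 0, 0], [0, 0, 0], [0, 0, 0], [0, 0, 0], [0, 0, 0], [0, 0, 0], [0, 0, 0]], hand=0.46)

```text
clock: 37.6
tcp_pos: [0.4754, -0.0097, 0.1735]
orientation: [-2.199, 2.239, -0.003]
contact_force: [0.1, 0.1, 0.1]
grip_width: 0.0464
```

```bash
python3 e.py .594 -.0115 0 .535 -.009 0 .473 -.01 0; python3 plan.py .666 -.005 .17 -91; python3 -c "
from h import *
print(np.round(r.get_obs()['joints'],2))
for c in ('scene','top'):
  f=grab(c);find('foot0',c,f,9,.3)"
```

```text
hub [ 1.061227e+02  5.940000e-01 -1.150000e-02]
hub [ 1.026984e+02  5.340000e-01 -1.100000e-02]
hub [ 9.92869e+01  4.71000e-01 -9.00000e-03]
t 37.65 tcp [ 0.4753 -0.0101  0.1731] yaw -91.04 tilt 0.21 w 0.0459 F [0.3 0.  0.7]
[-0.0171, -0.3811, 0.0075] [-0.0024, 0.0001, -0.0005]
[ 0.93  0.62 -1.36  2.04  0.7   1.07  2.37]
foot0 scene 0.96 [ 0.677 -0.028  0.047] [333. 317.]
foot0 scene 0.93 [ 0.6   -0.016  0.017] [320. 292.]
foot0 scene 0.86 [0.27  0.433 0.016] [406. 125.]
foot0 scene 0.85 [ 0.485 -0.014  0.012] [296. 254.]
foot0 scene 0.66 [ 0.544 -0.015  0.018] [308. 272.]
foot0 scene 0.63 [0.432 0.511 0.019] [466. 152.]
foot0 scene 0.56 [0.51  0.344 0.017] [431. 198.]
foot0 top 0.75 [0.261 0.43  0.014] [147. 360.]
foot0 top 0.72 [0.468 0.004 0.018] [338. 261.]
foot0 top 0.59 [0.425 0.515 0.017] [112. 287.]
foot0 top 0.58 [ 0.674 -0.011  0.044] [341. 170.]
```

```bash
cat > tri.py <<'E'
from h import *
F={'scene':grab('scene'),'top':grab('top')}
def rayd(f,u,v):
    a=ray(f,u,v,0);b=ray(f,u,v,.2);d=(b-a)/np.linalg.norm(b-a);return a,d
def tri(ps,pt):
    A=np.zeros((3,3));b=np.zeros(3);E=[]
    for c,p in(('scene',ps),('top',pt)):
        f=F[c];o=px(f,[.665,-.012,.02]).astype(int)-40
        a,d=rayd(f,o[0]+p[0]/5,o[1]+p[1]/5);M=np.eye(3)-np.outer(d,d);A+=M;b+=M@a;E.append((M,a))
    X=np.linalg.solve(A,b);return X.round(4),[np.linalg.norm(M@(X-a)).round(4) for M,a in E]
t,e=tri((240,172),(172,181));m,e2=tri((177,210),(236,190));print('tip',t,e,'base',m,e2,'axis',((t-m)/np.linalg.norm(t-m)).round(3),np.linalg.norm(t-m))
# model projection check for candidates
for phi in (50,60,70):
    a=np.array([0,np.sin(np.radians(phi)),np.cos(np.radians(phi))]);y0=-.0395+.04/np.tan(np.radians(phi))
    B0=np.array([.667,y0-.028*a[2],.028*a[1]])
    print(phi,'B0',B0.round(3),'tip',(B0+.04*a).round(3),[((px(f,B0+.04*a)-(px(f,[.665,-.012,.02]).astype(int)-40))*5).round() for f in F.values()],[((px(f,B0+.007*a)-(px(f,[.665,-.012,.02]).astype(int)-40))*5).round() for f in F.values()])
cv2.imwrite('pics/c13.png',np.hstack([cv2.resize(f['pixels'][v-40:v+40,u-40:u+40,::-1],(400,400),interpolation=2) for f in F.values() for u,v in [px(f,[.665,-.012,.02]).astype(int)]]))
E
python3 tri.py
```

```text
tip [0.6692 0.0022 0.0396] [np.float64(0.0007), np.float64(0.0007)] base [ 0.6672 -0.0273  0.0303] [np.float64(0.0011), np.float64(0.0011)] axis [0.065 0.952 0.3  ] 0.03099580616793182
50 B0 [ 0.667 -0.024  0.021] tip [0.667 0.007 0.047] [array([245., 155.]), array([161., 180.])] [array([192., 205.]), array([215., 193.])]
60 B0 [ 0.667 -0.03   0.024] tip [0.667 0.004 0.044] [array([240., 161.]), array([167., 182.])] [array([180., 210.]), array([227., 192.])]
70 B0 [ 0.667 -0.035  0.026] tip [0.667 0.003 0.04 ] [array([237., 167.]), array([169., 185.])] [array([173., 212.]), array([235., 191.])]
```

```bash
cat > plan2.py <<'E'
# plan2.py x y z tilt_deg(about tool y) ... at yaw -91
import sys
from h import *
o=r.get_obs();p=np.array(o['tcp_pos']);R=Ro.from_rotvec(o['orientation'])
B=Ro.from_matrix(np.array([[np.cos(q),np.sin(q),0],[np.sin(q),-np.cos(q),0],[0,0,-1.]])) if (q:=np.radians(-91)) else 0
print('t',round(o['clock'],2),'tcp',p.round(4),'rel',np.degrees((B.inv()*R).as_rotvec()).round(1),'w',round(o['grip_width'],4),'F',np.round(o['contact_force'],1),'j',np.round(o['joints'],2))
a=[float(v) for v in sys.argv[1:]]
for i in range(0,len(a),4):
    x,y,z,t=a[i:i+4];T=B*Ro.from_euler('y',t,degrees=True)
    print((R.inv().apply(np.array([x,y,z])-p)/.5).round(4).tolist(),((R.inv()*T).as_rotvec()/1.5).round(4).tolist())
E
python3 plan2.py .667 .045 .14 35
```

```text
t 37.95 tcp [ 0.4724 -0.0107  0.1681] rel [-0.3 -0.  -0. ] w 0.0463 F [ 0.3 -0.3 -0.7] j [ 0.93  0.62 -1.35  2.04  0.7   1.07  2.37]
[-0.1182, -0.3875, 0.0545] [0.0029, 0.4077, 0.0009]
```

Request:
carry_out(offset=[[-0.05, -0.09, 0], [-0.118, -0.18, 0], [-0.118, -0.27, 0], [-0.118, -0.35, 0.02], [-0.118, -0.387, 0.04], [-0.118, -0.387, 0.054], [-0.118, -0.387, 0.054], [-0.118, -0.387, 0.054]], turn=[[0, 0, 0], [0, 0.07, 0], [0, 0.15, 0], [0, 0.23, 0], [0, 0.31, 0], [0, 0.38, 0], [0, 0.408, 0], [0, 0.408, 0]])

```text
clock: 38.75
tcp_pos: [0.6666, 0.0471, 0.1403]
orientation: [1.858, -1.88, 0.581]
contact_force: [0.4, 0.5, -0.4]
grip_width: 0.0461
```

```bash
python3 plan2.py .667 .035 .096 35 .667 .0005 .047 35
```

```text
t 38.75 tcp [0.6666 0.0471 0.1403] rel [-0.2 35.  -0.3] w 0.0461 F [ 0.4  0.5 -0.4] j [ 0.12  0.86 -0.86  1.54  1.06  1.59  2.13]
[-0.0311, -0.0016, 0.0864] [0.0015, -0.0004, 0.0041]
[-0.0309, -0.0031, 0.2062] [0.0015, -0.0004, 0.0041]
```

Request:
carry_out(offset=[[-0.031, -0.002, 0.05], [-0.031, -0.002, 0.086], [-0.031, -0.003, 0.13], [-0.031, -0.003, 0.17], [-0.031, -0.003, 0.195], [-0.031, -0.003, 0.206], [-0.031, -0.003, 0.206]], turn=[[0, 0, 0], [0, 0, 0], [0, 0, 0], [0, 0, 0], [0, 0, 0], [0, 0, 0], [0, 0, 0]])

```text
clock: 39.45
tcp_pos: [0.668, -0.0022, 0.0485]
orientation: [1.853, -1.886, 0.582]
contact_force: [0.1, 0.0, -0.1]
grip_width: 0.046
```

```bash
python3 plan2.py .667 .0005 .047 35; python3 -c "
from h import *
F={'scene':grab('scene'),'top':grab('top')}
cv2.imwrite('pics/c13.png',np.hstack([cv2.resize(f['pixels'][v-40:v+40,u-40:u+40,::-1],(400,400),interpolation=2) for f in F.values() for u,v in [px(f,[.665,-.012,.02]).astype(int)]]))"
```

```text
t 39.45 tcp [ 0.668  -0.0022  0.0485] rel [-0.2 35.   0. ] w 0.046 F [ 0.1  0.  -0.1] j [ 0.17  0.96 -0.81  1.6   1.16  1.47  2.07]
[-0.006, 0.0022, -0.0007] [0.0019, -0.0004, 0.0003]
```

View pics/c13.png

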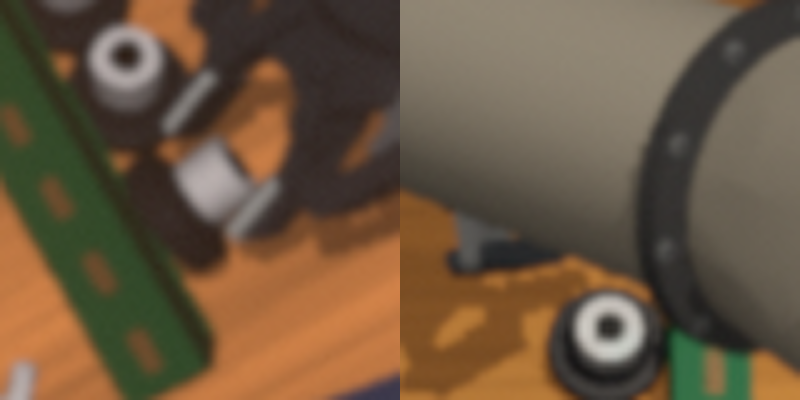

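The jaws straddle the lying hub at crop (213,183). Closing and backing away.

Request:
carry_out(offset=[[0, 0, 0], [0, 0, 0], [0, 0, 0], [0, 0, 0], [0, 0, 0], [0, 0, -0.03], [0, 0, -0.08], [0, 0, -0.13]], turn=[[0, 0, 0], [0, 0, 0], [0, 0, 0], [0, 0, 0], [0, 0, 0], [0, 0, 0], [0, 0, 0], [0, 0, 0]], hand=1, force=50)

```text
clock: 40.35
tcp_pos: [0.6689, 0.0373, 0.1039]
orientation: [1.854, -1.886, 0.582]
contact_force: [1.1, 0.4, -1.1]
grip_width: 0.0278
```

```bash
python3 plan2.py .66 .045 .14 0 .66 .045 .14 -30;python3 -c "
from h import *
g=grab('scene');find('foot0','scene',g,9,.3)"
```

```text
t 40.35 tcp [0.6689 0.0373 0.1039] rel [-0.1 35.  -0. ] w 0.0278 F [ 1.1  0.4 -1.1] j [ 0.13  0.9  -0.84  1.56  1.09  1.55  2.1 ]
[0.029, 0.0182, -0.0679] [0.0015, -0.4074, 0.0003]
[0.029, 0.0182, -0.0679] [0.0015, -0.7564, -0.0001]
foot0 scene 0.95 [ 0.605 -0.017  0.017] [321. 294.]
foot0 scene 0.79 [ 0.496 -0.011  0.015] [300. 256.]
foot0 scene 0.7 [ 0.548 -0.016  0.021] [309. 273.]
foot0 scene 0.66 [0.673 0.007 0.1  ] [347. 295.]
```

Held (27.8 mm). Rotating it up, tilting past vertical.

Request:
carry_out(offset=[[0.005, 0, -0.02], [0.01, 0.01, -0.04], [0.02, 0.018, -0.06], [0.029, 0.018, -0.068], [0.029, 0.018, -0.068], [0.029, 0.018, -0.068], [0.029, 0.018, -0.068], [0.029, 0.018, -0.068]], turn=[[0, -0.09, 0], [0, -0.18, 0], [0, -0.27, 0], [0, -0.36, 0], [0, -0.45, 0], [0, -0.54, 0], [0, -0.63, 0], [0, -0.72, 0]])

```text
clock: 41.25
tcp_pos: [0.6608, 0.0429, 0.1397]
orientation: [-1.938, 1.974, 0.466]
contact_force: [0.0, 0.3, -1.4]
grip_width: 0.0275
```

```bash
python3 plan2.py .66 .045 .14 -30; python3 -c "
from h import *
g=grab('scene');f=grab('top');print([px(F,[.66,.045,.12]) for F in (g,f)])
def crop(F,X,s=45):
    u,v=px(F,X).astype(int);return cv2.resize(F['pixels'][v-s:v+s,u-s:u+s,::-1],(400,400),interpolation=2)
cv2.imwrite('pics/c14.png',np.hstack([crop(g,[.66,.045,.12]),crop(f,[.66,.045,.12])]))"
```

```text
t 41.25 tcp [0.6608 0.0429 0.1397] rel [  0.  -27.1   0.1] w 0.0275 F [ 0.   0.3 -1.4] j [ 0.83  1.04 -1.32  1.63  0.63  1.05  2.61]
[-0.0039, 0.0018, 0.0013] [-0.0006, -0.0342, -0.0005]
[array([360.29201013, 276.89902369]), array([316.54013689, 165.52399673])]
```

View pics/c14.png

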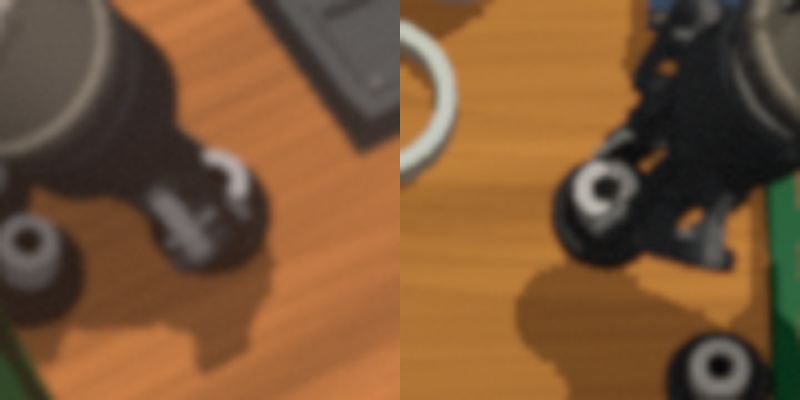

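The foot is nearly upright now (hub ring over the base in the top view). Lowering it clear of the angle.

```bash
python3 plan2.py .654 .008 .07 -28 .654 .008 .048 -28
```

```text
t 41.35 tcp [0.6606 0.0374 0.1346] rel [ -0.3 -26.9   0.6] w 0.0276 F [ 0.  -1.2 -1.2] j [ 0.83  1.05 -1.32  1.63  0.63  1.05  2.61]
[0.1112, 0.0107, 0.0886] [0.0013, -0.0131, -0.0076]
[0.1311, 0.0104, 0.1278] [0.0013, -0.0131, -0.0076]
```

Request:
carry_out(offset=[[0.04, 0.005, 0.03], [0.08, 0.01, 0.06], [0.11, 0.01, 0.088], [0.12, 0.01, 0.105], [0.12, 0.01, 0.105]], turn=[[0, 0, 0], [0, 0, 0], [0, 0, 0], [0, 0, 0], [0, 0, 0]])

```text
clock: 41.85
tcp_pos: [0.6535, 0.0144, 0.0622]
orientation: [-1.944, 1.978, 0.468]
contact_force: [-0.3, 0.9, -1.3]
grip_width: 0.0276
```

```bash
python3 plan2.py; python3 -c "
from h import *
grab('scene')"; python3 plan2.py .654 .008 .05 -28 .654 .008 .045 -28 .654 .008 .04 -28
```

```text
t 41.85 tcp [0.6535 0.0144 0.0622] rel [ -0.3 -26.8   0. ] w 0.0276 F [-0.3  0.9 -1.3] j [ 0.85  1.12 -1.25  1.66  0.69  0.98  2.65]
t 41.9 tcp [0.6542 0.015  0.0639] rel [ -0.2 -26.9  -0. ] w 0.0275 F [ 0.6  0.7 -0.8] j [ 0.85  1.12 -1.25  1.66  0.69  0.98  2.65]
[0.0251, 0.0001, 0.0185] [0.002, -0.0133, -0.0002]
[0.0296, 0.0, 0.0274] [0.002, -0.0133, -0.0002]
[0.0341, 0.0, 0.0363] [0.002, -0.0133, -0.0002]
```

Request:
carry_out(offset=[[0.005, 0, 0.01], [0.01, 0, 0.02], [0.0126, 0, 0.025], [0.0126, 0, 0.025]], turn=[[0, 0, 0], [0, 0, 0], [0, 0, 0], [0, 0, 0]])

```text
clock: 42.3
tcp_pos: [0.6543, 0.0141, 0.05]
orientation: [-1.942, 1.977, 0.466]
contact_force: [0.1, 0.3, 0.1]
grip_width: 0.0273
```

Request:
carry_out(offset=[[0.0022, 0, 0.0045], [0.0045, 0, 0.009], [0.0045, 0, 0.009]], turn=[[0, 0, 0], [0, 0, 0], [0, 0, 0]])

```text
clock: 42.6
tcp_pos: [0.6543, 0.014, 0.045]
orientation: [-1.942, 1.978, 0.466]
contact_force: [0.2, -0.0, 0.5]
grip_width: 0.0276
```

Request:
carry_out(offset=[[0.001, 0, 0.002], [0.0018, 0, 0.0036], [0.0018, 0, 0.0036]], turn=[[0, 0, 0], [0, 0, 0], [0, 0, 0]])

```text
clock: 42.9
tcp_pos: [0.6545, 0.0141, 0.0433]
orientation: [-1.942, 1.977, 0.466]
contact_force: [-0.4, -0.2, -0.9]
grip_width: 0.0277
```

Request:
carry_out(offset=[[0.001, 0, 0.002], [0.0018, 0, 0.0036], [0.0018, 0, 0.0036]], turn=[[0, 0, 0], [0, 0, 0], [0, 0, 0]])

```text
clock: 43.2
tcp_pos: [0.6546, 0.0142, 0.0413]
orientation: [-1.942, 1.977, 0.465]
contact_force: [-0.4, 0.8, -1.5]
grip_width: 0.0276
```

Request:
carry_out(offset=[[0.001, 0, 0.002], [0.0018, 0, 0.0036], [0.0018, 0, 0.0036]], turn=[[0, 0, 0], [0, 0, 0], [0, 0, 0]])

```text
clock: 43.5
tcp_pos: [0.655, 0.0147, 0.041]
orientation: [-1.941, 1.976, 0.465]
contact_force: [-2.0, -1.9, 7.8]
grip_width: 0.0275
```

Request:
carry_out(offset=[[0.001, 0, 0.002], [0.0018, 0, 0.0036], [0.0018, 0, 0.0036]], turn=[[0, 0, 0], [0, 0, 0], [0, 0, 0]])

```text
clock: 43.8
tcp_pos: [0.6556, 0.0154, 0.0407]
orientation: [-1.94, 1.974, 0.465]
contact_force: [-4.9, -3.4, 15.5]
grip_width: 0.0275
```

Request:
carry_out(offset=[[-0.002, 0, -0.004], [-0.002, 0, -0.004], [-0.002, 0, -0.004], [-0.002, 0, -0.004], [-0.03, 0, -0.06], [-0.07, 0, -0.14], [-0.1, 0, -0.2], [-0.1, 0, -0.2]], turn=[[0, 0, 0], [0, 0, 0], [0, 0, 0], [0, 0, 0], [0, 0, 0], [0, 0, 0], [0, 0, 0], [0, 0, 0]], hand=0.46, force=40)

```text
clock: 44.6
tcp_pos: [0.657, 0.0148, 0.1548]
orientation: [-1.94, 1.972, 0.458]
contact_force: [-0.3, 0.8, -0.3]
grip_width: 0.0463
```

```bash
python3 e.py .655 .022 0 .594 -.0115 0 .534 -.011 0 .471 -.009 0; python3 plan2.py .655 .022 .14 0; python3 -c "
from h import *
for c in ('scene','top'):
  f=grab(c);find('foot0',c,f,9,.3)"
```

```text
hub [5.45867e+01 6.54000e-01 2.20000e-02]
hub [ 5.89867e+01  5.97000e-01 -1.15000e-02]
hub [1.26747e+01 5.39000e-01 3.00000e-03]
hub [ 1.87826e+01  4.71000e-01 -1.10000e-02]
t 44.65 tcp [0.6559 0.014  0.1517] rel [  0.1 -26.8  -0. ] w 0.0459 F [-0.1 -1.1 -0.3] j [ 0.88  1.03 -1.33  1.63  0.61  1.08  2.66]
[-0.0037, 0.0021, 0.028] [-0.0015, 0.3123, 0.0002]
foot0 scene 0.84 [0.269 0.432 0.016] [405. 125.]
foot0 scene 0.81 [ 0.604 -0.017  0.02 ] [321. 293.]
foot0 scene 0.76 [0.665 0.013 0.019] [347. 309.]
foot0 scene 0.75 [0.43  0.512 0.02 ] [466. 151.]
foot0 top 0.84 [ 0.482 -0.006  0.017] [341. 255.]
foot0 top 0.84 [0.429 0.517 0.018] [111. 285.]
foot0 top 0.77 [ 0.594 -0.005  0.016] [339. 207.]
foot0 top 0.75 [0.262 0.43  0.016] [147. 360.]
foot0 top 0.69 [0.65  0.024 0.013] [326. 185.]
foot0 top 0.67 [ 0.542 -0.011  0.014] [343. 229.]
```

Request:
carry_out(offset=[[-0.003, 0.002, 0.01], [-0.003, 0.002, 0.015], [-0.003, 0.002, 0.02], [-0.003, 0.002, 0.025], [-0.003, 0.002, 0.025], [-0.003, 0.002, 0.025]], turn=[[0, 0.08, 0], [0, 0.16, 0], [0, 0.24, 0], [0, 0.312, 0], [0, 0.312, 0], [0, 0.312, 0]])

```text
clock: 45.45
tcp_pos: [0.6535, 0.0208, 0.1377]
orientation: [2.203, -2.239, -0.006]
contact_force: [0.1, -1.1, 1.1]
grip_width: 0.0462
```

```bash
python3 e.py .655 .022 0 .594 -.0115 0 .534 -.011 0 .471 -.009 0; python3 plan2.py .654 .022 .036 0
```

```text
hub [9.85853e+01 6.53000e-01 2.20000e-02]
hub [ 1.053256e+02  5.970000e-01 -1.150000e-02]
hub [ 1.022691e+02  5.400000e-01 -1.100000e-02]
hub [ 7.11722e+01  4.85000e-01 -6.00000e-03]
t 45.5 tcp [0.6537 0.0193 0.1374] rel [-0.2 -0.1  0.1] w 0.0458 F [-0.5 -0.5  0. ] j [ 0.59  0.84 -1.12  1.65  0.81  1.19  2.4 ]
[-0.005, -0.0013, 0.2029] [0.0025, 0.0013, -0.001]
```

The knock came: the near foot was shoved along x to about .485 and closed up on its neighbours. The row still looks straight. Gripping the last foot now.

Request:
carry_out(offset=[[-0.004, -0.001, 0.08], [-0.004, -0.001, 0.14], [-0.004, -0.001, 0.18], [-0.004, -0.001, 0.197], [-0.004, -0.001, 0.197]], turn=[[0, 0, 0], [0, 0, 0], [0, 0, 0], [0, 0, 0], [0, 0, 0]])

```text
clock: 46.0
tcp_pos: [0.6538, 0.0216, 0.039]
orientation: [2.199, -2.242, -0.006]
contact_force: [-1.2, 0.5, 1.3]
grip_width: 0.0465
```

Request:
carry_out(offset=[[0, 0, 0], [0, 0, 0], [0, 0, 0], [0, 0, 0], [0, 0, 0]], turn=[[0, 0, 0], [0, 0, 0], [0, 0, 0], [0, 0, 0], [0, 0, 0]], hand=1)

```text
clock: 46.5
tcp_pos: [0.6551, 0.0229, 0.0416]
orientation: [-2.201, 2.24, 0.0]
contact_force: [-0.3, -1.5, 6.7]
grip_width: 0.0279
```

```bash
python3 plan2.py .6575 -.008 .039 0
```

```text
t 46.5 tcp [0.6551 0.0229 0.0416] rel [ 0. -0.  0.] w 0.0279 F [-0.3 -1.5  6.7] j [ 0.54  0.95 -1.03  1.69  0.92  1.07  2.32]
[0.0618, -0.0059, 0.0053] [-0.0002, 0.0005, -0.0002]
```

Request:
carry_out(offset=[[0.0, -0.004, -0.001], [0.015, -0.005, -0.001], [0.03, -0.005, -0.001], [0.045, -0.005, -0.001], [0.056, -0.005, -0.001], [0.062, -0.005, -0.001], [0.062, -0.005, -0.001]], turn=[[0, 0, 0], [0, 0, 0], [0, 0, 0], [0, 0, 0], [0, 0, 0], [0, 0, 0], [0, 0, 0]])

```text
clock: 47.2
tcp_pos: [0.657, -0.0089, 0.0416]
orientation: [-2.2, 2.241, 0.001]
contact_force: [0.2, 1.0, 6.7]
grip_width: 0.0279
```

Request:
carry_out(offset=[[0.003, 0, 0], [0.005, 0, 0], [0.005, 0, 0]], turn=[[0, 0, 0], [0, 0, 0], [0, 0, 0]])

```text
clock: 47.5
tcp_pos: [0.6569, -0.0106, 0.0417]
orientation: [-2.2, 2.24, 0.002]
contact_force: [0.1, 1.2, 6.4]
grip_width: 0.0278
```

Request:
carry_out(offset=[[0.002, 0, 0], [0.003, 0, 0], [0.003, 0, 0]], turn=[[0, 0, 0], [0, 0, 0], [0, 0, 0]])

```text
clock: 47.8
tcp_pos: [0.6569, -0.0119, 0.0417]
orientation: [-2.201, 2.24, 0.002]
contact_force: [-0.7, 3.5, 5.5]
grip_width: 0.0278
```

Request:
carry_out(offset=[[0, 0, 0], [0, 0, 0], [0, 0, 0], [0, 0, 0], [0, 0, -0.06], [0, 0, -0.15], [0, 0, -0.24], [0, 0, -0.28]], turn=[[0, 0, 0], [0, 0, 0], [0, 0, 0], [0, 0, 0], [0, 0, 0], [0, 0, 0], [0, 0, 0], [0, 0, 0]], hand=0.46)

```text
clock: 48.6
tcp_pos: [0.6578, -0.0115, 0.1851]
orientation: [-2.2, 2.238, -0.002]
contact_force: [0.3, 0.5, 0.2]
grip_width: 0.0464
```

```bash
python3 e.py .657 -.012 0 .597 -.0115 0 .54 -.011 0 .485 -.009 0 .485 .001 0; python3 plan.py .42 -.29 .18 -91 .42 -.29 .18 -150 .42 -.29 .18 179; python3 -c "
from h import *
print(np.round(r.get_obs()['joints'],2));f=grab('top');find('foot0','top',f,9,.3);g=grab('scene');find('foot0','scene',g,9,.3)"
```

```text
hub [ 1.100904e+02  6.550000e-01 -1.300000e-02]
hub [ 1.069781e+02  5.970000e-01 -1.150000e-02]
hub [ 1.038095e+02  5.400000e-01 -1.100000e-02]
hub [ 5.94796e+01  4.85000e-01 -6.00000e-03]
hub [ 5.94796e+01  4.85000e-01 -6.00000e-03]
t 48.65 tcp [ 0.6586 -0.0114  0.1869] yaw -91.01 tilt 0.33 w 0.0461 F [0.9 1.1 1. ]
[0.5657, 0.4674, 0.0104] [-0.0037, 0.0011, -0.0002]
[0.5657, 0.4674, 0.0104] [-0.0028, 0.0029, 0.6863]
[0.5657, 0.4674, 0.0104] [-0.002, 0.0037, 1.047]
[ 0.65  0.8  -1.16  1.6   0.76  1.25  2.48]
foot0 top 0.98 [0.426 0.514 0.015] [112. 286.]
foot0 top 0.95 [ 0.481 -0.003  0.019] [341. 255.]
foot0 top 0.84 [ 0.593 -0.008  0.015] [340. 208.]
foot0 top 0.67 [0.264 0.429 0.014] [148. 359.]
foot0 top 0.64 [ 0.652 -0.012  0.011] [341. 184.]
foot0 top 0.61 [ 0.538 -0.012  0.012] [343. 231.]
foot0 scene 0.88 [ 0.547 -0.015  0.02 ] [309. 273.]
foot0 scene 0.8 [ 0.667 -0.019  0.016] [334. 317.]
foot0 scene 0.79 [0.271 0.43  0.015] [405. 126.]
foot0 scene 0.76 [ 0.605 -0.014  0.016] [322. 294.]
foot0 scene 0.68 [0.43  0.511 0.016] [465. 152.]
foot0 scene 0.67 [ 0.495 -0.012  0.012] [299. 257.]
```

Request:
carry_out(offset=[[0.08, 0.06, 0], [0.16, 0.12, 0], [0.24, 0.18, 0], [0.32, 0.24, 0], [0.4, 0.31, 0], [0.48, 0.38, 0], [0.54, 0.44, 0], [0.566, 0.467, 0.01]], turn=[[0, 0, 0.08], [0, 0, 0.17], [0, 0, 0.26], [0, 0, 0.35], [0, 0, 0.44], [0, 0, 0.53], [0, 0, 0.62], [0, 0, 0.7]], hand=0)

```text
clock: 49.65
tcp_pos: [0.4128, -0.2955, 0.1739]
orientation: [0.762, -3.042, -0.004]
contact_force: [0.3, -1.0, -1.0]
grip_width: 0.0853
```

```bash
python3 e.py .655 -.012 0 .597 -.0115 0 .54 -.011 0 .485 -.006 0;  python3 plan.py .411 -.2905 .12 179.03
```

```text
hub [ 1.075504e+02  6.550000e-01 -1.300000e-02]
hub [ 1.034465e+02  5.970000e-01 -1.150000e-02]
hub [ 1.003028e+02  5.400000e-01 -1.100000e-02]
hub [ 9.73817e+01  4.84000e-01 -6.00000e-03]
t 49.7 tcp [ 0.4113 -0.2963  0.1728] yaw -152.29 tilt 0.5 w 0.0852 F [-2.5 -0.9 -1.7]
[-0.0056, 0.01, 0.1057] [0.002, -0.0055, 0.3337]
```

All four hubs read clean: x .484, .540, .597, .655, with y at most 4 mm off contact. Now back to the sieve handle.

Request:
carry_out(offset=[[-0.003, 0.005, 0.03], [-0.005, 0.008, 0.06], [-0.005, 0.008, 0.08], [-0.005, 0.008, 0.1], [-0.005, 0.008, 0.1], [-0.005, 0.008, 0.1]], turn=[[0, 0, 0.09], [0, 0, 0.18], [0, 0, 0.27], [0, 0, 0.334], [0, 0, 0.334], [0, 0, 0.334]])

```text
clock: 50.3
tcp_pos: [0.4177, -0.2859, 0.1252]
orientation: [0.009, -3.138, -0.003]
contact_force: [-0.1, -0.6, 0.9]
grip_width: 0.0856
```

```bash
python3 plan.py; python3 -c "
from h import *
g=grab('scene');find('sieve_handle','scene',g);find('sieve','scene',g)";python3 plan.py .411 -.2905 .044 179.03
```

```text
t 50.3 tcp [ 0.4177 -0.2859  0.1252] yaw -179.65 tilt 0.22 w 0.0856 F [-0.1 -0.6  0.9]
sieve_handle scene 0.58 [ 0.528 -0.293  0.02 ] [189. 323.]
sieve scene 0.91 [ 0.521 -0.294  0.022] [186. 320.]
sieve scene 0.67 [0.502 0.265 0.011] [402. 210.]
t 50.45 tcp [ 0.4182 -0.2865  0.126 ] yaw -179.77 tilt 0.1 w 0.0856 F [ 0.2 -0.5  1.2]
[0.0143, -0.0082, 0.1641] [0.0006, -0.001, 0.014]
```

Request:
carry_out(offset=[[0.013, -0.007, 0.05], [0.013, -0.007, 0.1], [0.013, -0.007, 0.14], [0.013, -0.007, 0.16], [0.013, -0.007, 0.163], [0.013, -0.007, 0.163]], turn=[[0, 0, 0.014], [0, 0, 0.014], [0, 0, 0.014], [0, 0, 0.014], [0, 0, 0.014], [0, 0, 0.014]])

```text
clock: 51.05
tcp_pos: [0.4118, -0.2901, 0.0449]
orientation: [-0.029, -3.14, -0.001]
contact_force: [0.6, -0.3, 0.8]
grip_width: 0.0856
```

Request:
carry_out(offset=[[0, 0, 0], [0, 0, 0], [0, 0, 0], [0, 0, 0], [0, 0, 0], [0, 0, 0]], turn=[[0, 0, 0], [0, 0, 0], [0, 0, 0], [0, 0, 0], [0, 0, 0], [0, 0, 0]], hand=1, force=120)

```text
clock: 51.65
tcp_pos: [0.4115, -0.2901, 0.045]
orientation: [-0.03, -3.14, 0.0]
contact_force: [-2.8, 1.0, 7.1]
grip_width: 0.018
```

Request:
carry_out(offset=[[0, 0, -0.02], [0, 0, -0.05], [0, 0, -0.1], [0, 0, -0.15], [0, 0, -0.18], [0, 0, -0.18]], turn=[[0, 0, 0], [0, 0, 0], [0, 0, 0], [0, 0, 0], [0, 0, 0], [0, 0, 0]])

```text
clock: 52.25
tcp_pos: [0.4127, -0.2908, 0.1367]
orientation: [0.03, 3.14, -0.003]
contact_force: [-0.3, -0.2, -3.5]
grip_width: 0.0179
```

```bash
python3 plan.py .46 -.12 .135 179 ; python3 -c "
from h import *
g=grab('scene');f=grab('top')
for c,F in(('scene',g),('top',f)):
  for q in('sieve','sieve_floor'):find(q,c,F,2)"
```

```text
t 52.25 tcp [ 0.4127 -0.2908  0.1367] yaw 178.9 tilt 0.14 w 0.0179 F [-0.3 -0.2 -3.5]
[-0.088, 0.3433, 0.0028] [-0.0013, 0.0009, -0.0011]
sieve scene 0.94 [ 0.527 -0.296  0.111] [176. 304.]
sieve_floor scene 0.86 [ 0.528 -0.297  0.113] [176. 304.]
sieve_floor scene 0.62 [0.486 0.313 0.004] [415. 200.]
sieve top 0.85 [ 0.537 -0.283  0.107] [472. 218.]
sieve top 0.4 [ 0.534 -0.246  0.017] [445. 229.]
sieve_floor top 0.91 [ 0.541 -0.279  0.111] [470. 216.]
sieve_floor top 0.74 [0.494 0.193 0.014] [254. 253.]
```

Request:
carry_out(offset=[[0, 0.03, 0], [-0.02, 0.11, 0], [-0.04, 0.2, 0], [-0.06, 0.29, 0], [-0.08, 0.38, 0], [-0.09, 0.47, 0], [-0.095, 0.55, 0], [-0.095, 0.6, 0]], turn=[[0, 0, 0], [0, 0, 0], [0, 0, 0], [0, 0, 0], [0, 0, 0], [0, 0, 0], [0, 0, 0], [0, 0, 0]])

```text
clock: 53.35
tcp_pos: [0.4641, 0.0138, 0.1346]
orientation: [-0.022, -3.14, -0.004]
contact_force: [-0.4, -0.1, -2.9]
grip_width: 0.0182
```

```bash
python3 plan.py .376 .305 .135 179; python3 -c "
from h import *
f=grab('top');g=grab('scene')
for c,F in(('scene',g),('top',f)):
  m=outline_of('pan',c)[0];k=m['region'].astype(np.uint8)
  q=cv2.boxPoints(cv2.minAreaRect(cv2.findNonZero(k)));print(c,m['score'],q.mean(0));
  h=cv2.convexHull(cv2.findNonZero(k));P=cv2.approxPolyDP(h,12,True)[:,0];print([ray(F,u,v,.06)[:2].round(3) for u,v in P])"
```

```text
t 53.35 tcp [0.4641 0.0138 0.1346] yaw 179.19 tilt 0.18 w 0.0182 F [-0.4 -0.1 -2.9]
[0.1844, 0.5798, 0.001] [0.0018, -0.001, 0.0023]
scene 0.76 [418.52155 194.47882]
[array([0.635, 0.44 ]), array([0.644, 0.144]), array([0.363, 0.164]), array([0.365, 0.45 ])]
top 0.59 [199.99995 250.49997]
[array([0.368, 0.165]), array([0.365, 0.445]), array([0.633, 0.445]), array([0.627, 0.164])]
```

Request:
carry_out(offset=[[0, 0.04, 0], [0.015, 0.12, 0], [0.04, 0.21, 0], [0.07, 0.3, 0], [0.1, 0.39, 0], [0.14, 0.48, 0], [0.17, 0.55, 0], [0.182, 0.58, 0]], turn=[[0, 0, 0], [0, 0, 0], [0, 0, 0], [0, 0, 0], [0, 0, 0], [0, 0, 0], [0, 0, 0], [0, 0, 0]])

```text
clock: 54.35
tcp_pos: [0.3774, 0.3037, 0.1351]
orientation: [-0.025, -3.139, -0.005]
contact_force: [-0.5, -0.5, -3.2]
grip_width: 0.0181
```

```bash
python3 plan.py .377 .306 .09 179.5; python3 -c "
from h import *
f=grab('top');g=grab('scene')
for c,F in(('scene',g),('top',f)):
  for q in('sieve','sieve_floor'):find(q,c,F,2)";python3 plan.py .377 .306 .09 179.5
```

```text
t 54.35 tcp [0.3774 0.3037 0.1351] yaw 179.09 tilt 0.21 w 0.0181 F [-0.5 -0.5 -3.2]
[0.0008, 0.0044, 0.0902] [0.002, -0.0015, -0.0047]
sieve scene 0.67 [0.489 0.304 0.109] [418. 174.]
sieve scene 0.63 [0.543 0.267 0.011] [413. 222.]
sieve_floor scene 0.75 [0.492 0.303 0.107] [418. 175.]
sieve top 0.63 [0.54  0.299 0.105] [199. 225.]
sieve_floor top 0.86 [0.541 0.303 0.108] [197. 224.]
t 54.65 tcp [0.38   0.2986 0.1344] yaw 178.74 tilt 0.14 w 0.0179 F [ 0.3 -0.6 -3.2]
[0.0062, 0.0148, 0.0887] [-0.0006, -0.0015, -0.0088]
```

Request:
carry_out(offset=[[0.005, 0.01, 0.03], [0.005, 0.01, 0.055], [0.005, 0.01, 0.07], [0.005, 0.01, 0.08], [0.005, 0.01, 0.08]], turn=[[0, 0, -0.005], [0, 0, -0.005], [0, 0, -0.005], [0, 0, -0.005], [0, 0, -0.005]])

```text
clock: 55.15
tcp_pos: [0.3766, 0.305, 0.0942]
orientation: [-0.019, -3.139, 0.0]
contact_force: [0.1, 0.9, -2.1]
grip_width: 0.0183
```

Request:
carry_out(offset=[[0, 0, 0.003], [0, 0, 0.006], [0, 0, 0.008], [0, 0, 0.008]], turn=[[0, 0, 0], [0, 0, 0], [0, 0, 0], [0, 0, 0]])

```text
clock: 55.55
tcp_pos: [0.3767, 0.3057, 0.0909]
orientation: [-0.018, -3.14, -0.001]
contact_force: [0.3, -0.1, -2.1]
grip_width: 0.0183
```

Request:
carry_out(offset=[[0, 0, 0.002], [0, 0, 0.004], [0, 0, 0.004]], turn=[[0, 0, 0], [0, 0, 0], [0, 0, 0]])

```text
clock: 55.85
tcp_pos: [0.3767, 0.3059, 0.0894]
orientation: [-0.017, -3.14, -0.001]
contact_force: [-2.9, -1.7, 5.0]
grip_width: 0.0182
```

Request:
carry_out(offset=[[0, 0, 0.001], [0, 0, 0.002], [0, 0, 0.002]], turn=[[0, 0, 0], [0, 0, 0], [0, 0, 0]])

```text
clock: 56.15
tcp_pos: [0.3766, 0.306, 0.0888]
orientation: [-0.017, -3.141, -0.0]
contact_force: [-3.9, -3.9, 10.2]
grip_width: 0.0181
```

Seated on the rods. Release and rise.

Request:
carry_out(offset=[[0, 0, 0], [0, 0, 0], [0, 0, 0], [0, 0, 0], [0, 0, -0.05], [0, 0, -0.13], [0, 0, -0.22], [0, 0, -0.25]], turn=[[0, 0, 0], [0, 0, 0], [0, 0, 0], [0, 0, 0], [0, 0, 0], [0, 0, 0], [0, 0, 0], [0, 0, 0]], hand=0)

```text
clock: 56.95
tcp_pos: [0.3779, 0.3075, 0.2166]
orientation: [0.017, 3.139, 0.007]
contact_force: [0.6, 1.2, 0.3]
grip_width: 0.0853
```

Request:
carry_out(offset=[[0.03, 0.08, -0.02], [0.06, 0.17, -0.05], [0.09, 0.26, -0.1], [0.12, 0.35, -0.1], [0.14, 0.42, -0.1], [0.14, 0.44, -0.1], [0.14, 0.44, -0.1]], turn=[[0, 0, 0], [0, 0, 0], [0, 0, 0], [0, 0, 0], [0, 0, 0], [0, 0, 0], [0, 0, 0]])

```text
clock: 57.65
tcp_pos: [0.3087, 0.5273, 0.2623]
orientation: [-0.014, -3.138, -0.0]
contact_force: [0.5, -0.1, 0.4]
grip_width: 0.0856
```

```bash
python3 e.py .655 -.012 0 .597 -.0115 0 .54 -.011 0 .485 -.006 0; python3 plan.py; python3 -c "
from h import *
f=grab('top');g=grab('scene')
for q in('spanner','tape'):find(q,'scene',g,1)
m=outline_of('sieve','top')[0];q=cv2.approxPolyDP(cv2.convexHull(cv2.findNonZero(m['region'].astype(np.uint8))),6,True)[:,0];print(m['score'],[(u,v,ray(f,u,v,.084)[:2].round(3)) for u,v in q])
A=[cv2.resize(g['pixels'][120:345,260:520,::-1],(400,346),interpolation=2),cv2.resize(f['pixels'][130:320,110:370,::-1],(400,346),interpolation=2)]
cv2.imwrite('pics/c15.png',np.hstack(A))"
```

```text
hub [ 1.008739e+02  6.550000e-01 -1.300000e-02]
hub [ 9.72536e+01  5.97000e-01 -1.15000e-02]
hub [ 9.36252e+01  5.40000e-01 -1.10000e-02]
hub [ 9.10875e+01  4.84000e-01 -6.00000e-03]
t 57.7 tcp [0.3096 0.5258 0.2622] yaw 179.37 tilt 0.15 w 0.0853 F [-0.1 -0.4  0.4]
spanner scene 0.65 [ 0.748 -0.178  0.005] [285. 388.]
tape scene 0.6 [0.76  0.163 0.026] [432. 311.]
0.61 [(np.int32(245), np.int32(270), array([0.444, 0.204])), (np.int32(224), np.int32(283), array([0.417, 0.249])), (np.int32(154), np.int32(262), array([0.467, 0.4  ])), (np.int32(156), np.int32(206), array([0.591, 0.4  ])), (np.int32(243), np.int32(203), array([0.592, 0.208]))]
```

View pics/c15.png

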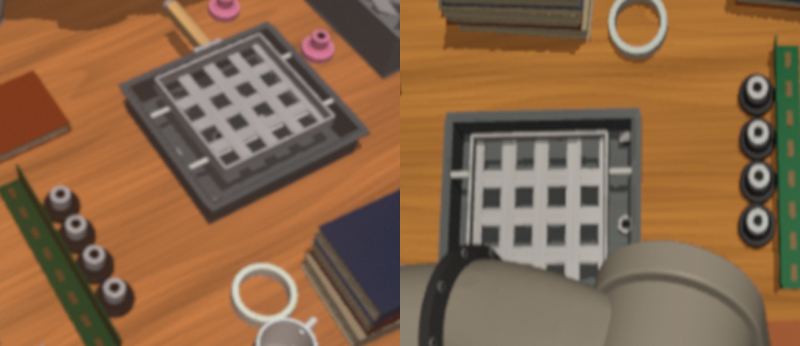

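The last picture shows four feet upright in a row, the empty sieve level and centred on the rods, and the spanner and tape in place. Handing in.

```bash
python3 -c "
from h import *
print(r.hand_in())"
```

```text
the job is handed in; nothing more can be done
None
```

The job is handed in at about 58 s of the 210 s allowed, and my last checks put everything in place. No verdict was reported.

**What I did:** I gripped the sieve by its handle and shook it over the pan until all five nuts had dropped through. I then stood it on the board, moved the four feet to the angle and put the empty sieve back on the rods.

**Last checks:**

| Item | Reading |
|---|---|
| Feet | All four upright, at x ≈ 0.484, 0.540, 0.597 and 0.655 m, about 56–58 mm centre to centre |
| Distance from the angle | Three feet touch the face; the nearest to the robot stands about 4 mm off it (limit 9 mm) |
| Sieve | Level on the rods, about 4 mm off the pan's centre (limit 30 mm) |
| Spanner and tape | Network readings within a few millimetres of the first ones |

**What went wrong or stayed unproved:**
- **First foot:** its base caught the angle's top edge as I lowered it and it tipped over. I gripped it with the tool tilted, turned it upright and slid it in; I lowered the other feet clear of the angle and slid them in.
- **Shifted foot:** the foot nearest the robot was pushed along the row during the run and now touches its neighbour. The row was still within limits, so I left it.
- **Nuts:** only about two can be seen directly in the pan, because the sieve hides the rest. That all five are there rests on the sieve being visibly empty and on the weight it read after shaking (about 5.1 N, which is the sieve plus four feet).

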